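Put the pan scrapers away in the covered storage block

ROBOT

A 7-joint arm with a two-finger parallel gripper is mounted at the origin on the work surface. World frame = base frame: x ahead of the robot, y to its left, z up, the work surface at z = 0. Lengths are in m, angles in rad, forces in N, time in s.
With the tool pointing down it reaches from about 0.425 to 0.95 m from the base axis. Payload 4.7 kg.
Tool frame: the origin (TCP) lies on the centre line of the jaws, within the pads' length; the fingertips stand 25 mm ahead of it and the grasp point (between the pads) lies 6 mm ahead of it; z points along the fingers, y is the direction in which the jaws open and shut (so a half turn about z gives the same grasp; the last joint's range is limited). The gripper opens to 85 mm and grips with 20 to 120 N. Pads are 22 mm wide; open, the fingers measure 114 mm over their backs; the gripper's body (76 mm by 85 mm) begins 54 mm behind the grasp point. The pads swing forward as they close: fully open they stand 13 mm farther back than shut.
Start: joints at [-1.217, 0.469, -0.049, 1.532, 0.024, 1.141, -0.082], TCP at [0.252, 0.626, 0.256] pointing down, gripper open.
Joint ranges: [-2.59, 2.59], [-0.33, 1.99], [-1.39, 1.29], [0.1, 2.45], [-1.04, 4.18], [0.21, 1.99], [-2.66, 2.66]. Speed limits (rad/s): [2.57, 2.57, 3.14, 3.14, 3.14, 3.14, 3.14].

INTERFACE

Orientations are given as a 3x3 rotation matrix whose columns are the frame's x, y, z axes.
In Python, from station import get_obs, grab_frame, camera_model, hand_in gives the robot as it stands.
- The arm moves only by the tool jog_arm, never from a script. Its argument "motion" is a list of rows, each an object of numbers: "dx", "dy", "dz": the shift along the tool's x, y, z in mm; "wx", "wy", "wz": the turn, a rotation vector about the tool's x, y, z in rad; "hand": the finger opening in mm, from 0 to 85.4. In form: [{"dx": .., "dy": .., "dz": .., "wx": .., "wy": .., "wz": .., "hand": ..}, ...]. A call has 1 to 12 rows; each row is the pose to reach, as a shift and turn from the pose measured when the call began, along the tool's axes at that moment; what a row does not reach only later rows make up. A row lasts 1/8 s, in which the tool goes at most 62.5 mm and 10.7 degrees, less where a joint would pass 70% of its speed; a pose out of reach is approached as far as the arm can. A call with a gripper value outside its range is refused whole. The fingers move at their own pace and stop on an object; "squeeze" is the grip in N (left out, the last holds). Time passes only in rows, so rows that repeat a pose let the fingers close. It gives the time, the measured TCP pose, the force and the opening at its end, in the units of the state.
- get_obs(): the state, without advancing time (a new reading comes with each control period).
- grab_frame(name): name is "scene" or "top"; returns (picture, depth): 420x560x3 uint8, red, green, blue; 420x560 float32, m along the optical axis (not along the pixel's ray), 0 where there is no reading.
- camera_model(name): a dict with "fovy" (degrees; the focal length in pixels is half the picture's height over the tangent of half this angle, whatever the lens; pixels are square), "cx", "cy" (the principal point, pixels), "extrinsics" (4x4, takes a point from world to camera coordinates). Camera axes: x right, y down, z forward; pixel columns grow to the right and rows downward; lengths in m; the calibration is good to about 2 mm. A picture is of the moment at which its call begins. camera_model takes no time and is no camera call.
- hand_in(): hands the job in, once; it reports no verdict.
The state is a dict: "time_s": time; "joint_pos": joint angles; "joint_velocities": joint speeds; "tau": joint torques, N m; "position": TCP position; "eef_rot": TCP orientation; "ft_force": force on the tool from outside, world axes, zero at the start; "moment": the same for the moment, N m; "grip_width": finger opening in m.
Only numpy, scipy, OpenCV 4.12 (cv2) and the standard library are available. Lean on these libraries where they do the work, as an engineer would, in place of code of your own. Each camera call takes 0.05 s, during which the arm holds its last target. There are 200 camera calls.

TASK

Put away the washed pan scrapers: squeeze the two red tabs of the snap-fit cover together, lift the cover off the white storage block and set it down upright on the green board, then move every scraper from the drying rack into a slot of the block, blade down and fully home. Then put the cover back on the block so that both tabs catch, fold the lid of the empty drying rack down flat, and leave the jars, mug, bowl and other things on the table as they are.

Things in the scene. Friction and masses are not known exactly. Their poses are not given: they have to be found in the camera images.
- caddy: White storage block, 64 x 168 mm, 80 mm high, fixed to the table (place and yaw vary). Origin: centre of its underside; x across, y along its length, z up. Four slots run across it (in x), side by side along y at -57, -19, 19, 57 mm. An end lip stands 8 mm above the top at each end, inner faces at y = +-79 mm.
- caddy_top (a point): Centre of the block's top face (80 mm above the table), where the centre of the cover's lower rim stands when the cover is on. Beside it, on each long side, is a grey keeper: x from +-33.5 to +-44 mm, 36 mm long in y, its top 14 mm above the block's top. It overhangs the hook of a cover tab.
- slot0 (a point): Mouth of a slot: its centre at the block's top face; axes as the block. The slot is 9 mm wide (y), 55 mm long (x), 75 mm deep, open at the top.
- slot1 (a point): Mouth of a slot: its centre at the block's top face; axes as the block. The slot is 9 mm wide (y), 55 mm long (x), 75 mm deep, open at the top.
- slot2 (a point): Mouth of a slot: its centre at the block's top face; axes as the block. The slot is 9 mm wide (y), 55 mm long (x), 75 mm deep, open at the top.
- slot3 (a point): Mouth of a slot: its centre at the block's top face; axes as the block. The slot is 9 mm wide (y), 55 mm long (x), 75 mm deep, open at the top.
- cover_grip (a point): Snap-fit cover: hood open below, clear walls, blue top, 42 mm wide (x), 150 long (y), 52 high, about 150 g, a red spring tab at the middle of each long side. This point: on its centre line 38 mm above its lower rim, midway between the tabs, at the height to pinch them. x from tab to tab, y along, z up. Starts latched on the block. With both tabs squeezed it lifts straight up by that pinch.
- tab_a (a joint): Tab on the cover's +x side: 0 = free (sprung out), 0.006 m = fully in; 1.4 N to start, 5.6 N at full press. The tabs are 40 mm wide (y), 1 to 48 mm above the lower rim, outer faces 64 mm apart when free, 52 mm when both are pressed. A hook at the foot reaches out 4 mm more and is caught under the keeper (3 mm upward play) unless pressed.
- tab_b (a joint): The same for the -x tab. The cover goes back on straight down with both tabs held squeezed (a free tab's hook lands on the keeper); play 3 mm in x and 4 mm in y; either way round. Letting go of the tabs at the bottom latches it.
- rack: Grey drying rack, 96 x 180 mm, 60 mm high, fixed to the table (place and yaw vary). Origin: centre of its underside; x across, y along, z up. Four places side by side along y, 38 mm apart, slots 5.5 mm wide and 50 mm deep, where the scrapers stand at the start.
- lid_axis (a point): Middle of the hinge line of the rack's lid: at the rack's +x side (x = 50 mm), 63.5 mm above the table; axes as the rack, the hinge line runs along y.
- lid_edge (a point): Middle of the lid's free edge, 94 mm from the hinge line. The lid is an aluminium panel 94 x 176 mm, 5 mm thick. At the start it stands open, leaning outward beyond upright, away from the rack (to the rack's +x).
- lid (a joint): Lid angle: 0 = folded flat over the top of the rack, 1.57 = upright, 2.3 = the most it opens. A stiff hinge (0.16 N m friction): it stays where it is left; push it over from its far side.
- board: Green chopping board, 150 x 210 mm, 10 mm thick, fixed flat on the table, where the cover is to be set down. Origin: centre of its underside; y along its length.
- scraper0_mid (a point): Pan scraper, black handle, 115 mm long, 110 g, upright in the rack, blade down (may lean 2 degrees); may be absent. Point half-way up, 57.5 mm above the tip. x across the blade, y through it, z to the handle. Blade 50 x 4 x 70 mm; handle 24 (x) x 18 (y) x 45 mm, centre 35 mm above this point. Fully home in a slot, the handle rests on the block's top, this point 12.5 mm below it.
- scraper1_mid (a point): Pan scraper, orange handle, 115 mm long, 110 g, upright in the rack, blade down (may lean 2 degrees); may be absent. Point half-way up, 57.5 mm above the tip. x across the blade, y through it, z to the handle. Blade 50 x 4 x 70 mm; handle 24 (x) x 18 (y) x 45 mm, centre 35 mm above this point. Fully home in a slot, the handle rests on the block's top, this point 12.5 mm below it.
- scraper2_mid (a point): Pan scraper, green handle, 115 mm long, 110 g, upright in the rack, blade down (may lean 2 degrees); may be absent. Point half-way up, 57.5 mm above the tip. x across the blade, y through it, z to the handle. Blade 50 x 4 x 70 mm; handle 24 (x) x 18 (y) x 45 mm, centre 35 mm above this point. Fully home in a slot, the handle rests on the block's top, this point 12.5 mm below it.
- scraper3_mid (a point): Pan scraper, brown wooden handle, 115 mm long, 110 g, upright in the rack, blade down (may lean 2 degrees); may be absent. Point half-way up, 57.5 mm above the tip. x across the blade, y through it, z to the handle. Blade 50 x 4 x 70 mm; handle 24 (x) x 18 (y) x 45 mm, centre 35 mm above this point. Fully home in a slot, the handle rests on the block's top, this point 12.5 mm below it.
- seeds: Jar of seeds, yellow lid, 64 mm across and 100 mm high; a bystander, to be left where it is. Origin at the centre of its underside.
- mug: Blue mug, 76 mm across and 85 mm high; a bystander, to be left where it is. Origin at the centre of its underside.
- bowl: White bowl, 140 mm across and 55 mm high; a bystander, to be left where it is. Origin at the centre of its underside.
- oil: Amber oil bottle, 60 mm across and 170 mm high; a bystander, to be left where it is. Origin at the centre of its underside.
- brush: Pastry brush lying on the table; a bystander, to be left where it is. Origin at the centre of its underside.
- tin: Steel can, 70 mm across and 90 mm high; a bystander, to be left where it is. Origin at the centre of its underside.
Things that resemble listed ones, but are neither listed nor needed, are in the scene too. Leave any turquoise or yellow look-alike of the part that bears scraper3_mid alone. What is shaped like the part that bears scraper1_mid but blue is not meant.

How it is judged:
On the way, in this order (a step that is already met when the one before it is completed fails the run):
1. both tabs of the cover are pressed in while it is on the block (value of joint each of tab_a, tab_b above 0.003 m and z of cover_grip in the frame of caddy between 0.114 and 0.1215 m), for 0.05 s.
2. the cover stands upright on the green board, let go (x of cover_grip in the frame of board between -0.08 and 0.08 m and y of cover_grip in the frame of board between -0.1 and 0.1 m and height (world z) of cover_grip below 0.055 m and angle between cover_grip's own z axis and vertical below 0.1 rad and value of joint each of tab_a, tab_b below 0.002 m), for 0.2 s.
3. every scraper is fully home in a slot of the block, blade down, with the cover still off (z of each of scraper0_mid, scraper1_mid, scraper2_mid, scraper3_mid in the frame of caddy below 0.0715 m and x of scraper0_mid in the frame of caddy between -0.012 and 0.012 m and y of scraper0_mid in the frame of caddy between -0.075 and 0.075 m and angle between each of scraper0_mid, scraper1_mid, scraper2_mid, scraper3_mid's own z axis and vertical below 0.14 rad and x of scraper1_mid in the frame of caddy between -0.012 and 0.012 m and y of scraper1_mid in the frame of caddy between -0.075 and 0.075 m and x of scraper2_mid in the frame of caddy between -0.012 and 0.012 m and y of scraper2_mid in the frame of caddy between -0.075 and 0.075 m and x of scraper3_mid in the frame of caddy between -0.012 and 0.012 m and y of scraper3_mid in the frame of caddy between -0.075 and 0.075 m and distance between cover_grip and caddy_top above 0.12 m), for 0.2 s.
At the end, for the whole second after the job is handed in: Scrapers blade down in slots, handles within 4 mm of the block's top; cover on the block within 3.5 mm in height, 6 mm across, 8 mm along, level and in line, both tabs sprung out (within 1.5 mm); rack lid folded flat (below 0.08 rad) (z of each of scraper0_mid, scraper1_mid, scraper2_mid, scraper3_mid in the frame of caddy below 0.0715 m and x of scraper0_mid in the frame of caddy between -0.012 and 0.012 m and y of scraper0_mid in the frame of caddy between -0.075 and 0.075 m and angle between each of scraper0_mid, scraper1_mid, scraper2_mid, scraper3_mid's own z axis and vertical below 0.14 rad and x of scraper1_mid in the frame of caddy between -0.012 and 0.012 m and y of scraper1_mid in the frame of caddy between -0.075 and 0.075 m and x of scraper2_mid in the frame of caddy between -0.012 and 0.012 m and y of scraper2_mid in the frame of caddy between -0.075 and 0.075 m and x of scraper3_mid in the frame of caddy between -0.012 and 0.012 m and y of scraper3_mid in the frame of caddy between -0.075 and 0.075 m and z of cover_grip in the frame of caddy between 0.114 and 0.1215 m and x of cover_grip in the frame of caddy between -0.006 and 0.006 m and y of cover_grip in the frame of caddy between -0.008 and 0.008 m and angle between cover_grip's own z axis and vertical below 0.05 rad and angle between the x axis of cover_grip and the x axis of caddy, either way round below 0.08 rad and value of joint each of tab_a, tab_b below 0.0015 m and value of joint lid below 0.08 rad); the robot touches nothing.
It fails at once if a bystander is shifted by more than 30 mm or tipped (distance of any of seeds, mug, bowl, oil, brush, tin from where it was at the start of the episode above 0.03 m or angle between any of seeds, mug, bowl, oil, tin's own z axis and vertical above 0.5 rad).
Of scraper0, scraper1, scraper2, scraper3 only 2 to 4 are there at a start; the rules pass over those that are not, and their reading is None.
At some moment in a run one of cover may be knocked a few centimetres aside while the robot is not near it.
It also fails if it takes over 210 s, if anything falls off the work surface, if the arm or the gripper's body presses on something with over 40 N, if the wrist force passes 120 N, or if a joint passes its speed limit or range.

## Working session

There is one attempt and no reset: what is moved stays moved. The work goes in short steps, Python scripts to look and compute and a tool call to move; the robot and the scene stay as the last step left them, time stands still between calls to the robot, and variables do not carry over. Pictures are saved under pics/ and viewed, about 12 in all and at most 16, crops included, and the job is handed in when it is done.

Besides the shell and the picture viewer there is one more tool, called after "Call:" as name(argument=value, ...) on one line, values as JSON. jog_arm: Moves the arm, as the interface text tells. Its arguments: {"type":"object","properties":{"motion":{"type":"array","items":{"type":"object","properties":{"dx":{"type":"number"},"dy":{"type":"number"},"dz":{"type":"number"},"wx":{"type":"number"},"wy":{"type":"number"},"wz":{"type":"number"},"hand":{"type":"number"}}}},"squeeze":{"type":"number"}},"required":["motion"]}

```bash
mkdir -p pics; ls; cat > h.py <<'E'
import numpy as np, cv2
from station import get_obs, grab_frame, camera_model, hand_in
def cam(n):
    m=camera_model(n); f=210/np.tan(np.radians(m['fovy'])/2); E=np.array(m['extrinsics']); return f,m['cx'],m['cy'],E
def cloud(n,d):
    f,cx,cy,E=cam(n); v,u=np.mgrid[0:420,0:560]
    P=np.stack([(u-cx)/f*d,(v-cy)/f*d,d],-1); R,t=E[:3,:3],E[:3,3]
    return (P-t)@R
def proj(n,p):
    f,cx,cy,E=cam(n); q=E[:3,:3]@np.array(p)+E[:3,3]; return q[0]/q[2]*f+cx,q[1]/q[2]*f+cy
def save(n,img): cv2.imwrite('pics/'+n+'.png',cv2.cvtColor(img,cv2.COLOR_RGB2BGR))
E
python3 - <<'E'
from h import *
for n in('scene','top'):
    im,d=grab_frame(n); save(n+'0',im); np.savez('f_'+n+'0.npz',im=im,d=d); f,cx,cy,E=cam(n); print(n,f,cx,cy,(-E[:3,:3].T@E[:3,3]).round(3),E[:3,:3].round(3).tolist())
o=get_obs(); print(o)
E
```

```text
pics
scene 525.6762800345506 274.5612911985453 205.12852055090556 [ 1.219 -1.035  1.085] [[0.835, 0.55, -0.022], [0.326, -0.527, -0.785], [-0.444, 0.648, -0.619]]
top 437.17236923822446 271.6512329154187 209.9750538862514 [0.435 0.003 1.277] [[-0.013, -1.0, 0.007], [-0.998, 0.012, -0.067], [0.067, -0.008, -0.998]]
{'time_s': 0.1, 'joint_pos': array([-1.21687952,  0.46938663, -0.04858977,  1.53356771,  0.02411649,
        1.14099958, -0.08230741]), 'joint_velocities': array([ 0.00260331, -0.00198014, -0.00010182, -0.00170677, -0.00140096,
        0.00058755,  0.0007936 ]), 'tau': array([-5.26860765e-05, -5.11519718e+01, -4.71448351e-02, -2.38387764e+01,
        1.08496184e-02,  4.40672360e-03, -1.46787005e-05]), 'position': array([0.25195019, 0.62570147, 0.25535175]), 'eef_rot': array([[-9.27625026e-01,  3.73512334e-01, -5.89319368e-04],
       [ 3.73512790e-01,  9.27623518e-01, -1.67442341e-03],
       [-7.87512917e-05, -1.77335539e-03, -9.99998425e-01]]), 'ft_force': array([-0.36604571,  0.9065711 ,  0.25557732]), 'moment': array([-0.03859471, -0.01380224, -0.01008479]), 'grip_width': 0.08550877128978891}
```

View pics/scene0.png

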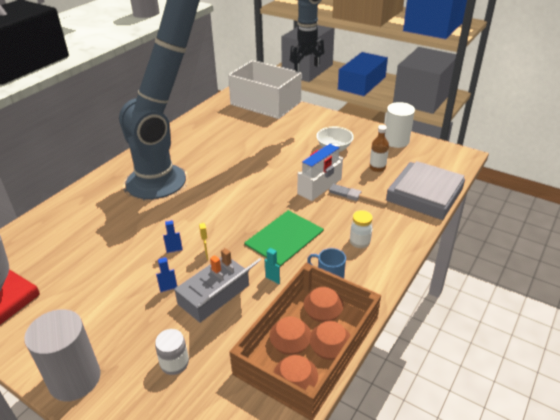

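View pics/top0.png

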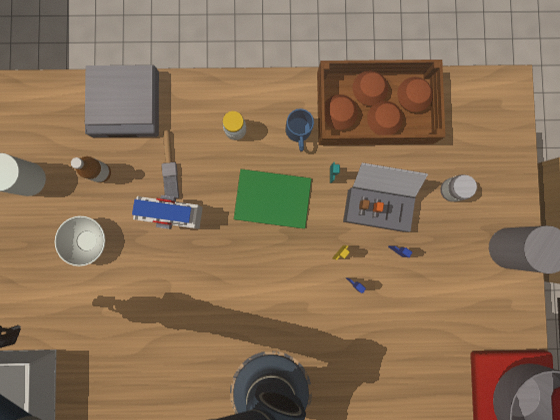

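The pictures show the cover at top-view pixel (165,212), the board at (273,198) and the rack at (380,208). Brown (365,205) and orange (380,207) scrapers stand in the rack, and the turquoise, yellow and blue ones are decoys. Next I measure.

```bash
cat >> h.py <<'E'
def rect(mask,P,zlo,zhi,roi=None):
    z=P[...,2]; m=mask&(z>zlo)&(z<zhi)
    if roi: m2=np.zeros_like(m); a,b,c,e=roi; m2[b:e,a:c]=1; m&=m2>0
    n,l,s,_=cv2.connectedComponentsWithStats(m.astype(np.uint8))
    if n<2: return None
    k=1+np.argmax(s[1:,4]); q=P[l==k]; (c,wh,a)=cv2.minAreaRect(q[:,:2].astype(np.float32)*1000)
    return np.round(c,1),np.round(wh,1),round(a,1),'zmed',q[:,2].mean().round(4),len(q)
def hsv(im): 
    h=cv2.cvtColor(im,cv2.COLOR_RGB2HSV).astype(int); return h[...,0],h[...,1],h[...,2]
E
python3 - <<'E'
from h import *
for n,rois in (('top',dict(cover=(120,185,220,240),board=(220,160,320,240),rack=(330,150,440,240),sc=(340,190,410,225))),('scene',dict(cover=(280,130,360,210),board=(230,200,340,270),rack=(160,230,280,320),sc=(190,230,250,300)))):
    F=np.load(f'f_{n}0.npz'); im,d=F['im'],F['d']; P=cloud(n,d); H,S,V=hsv(im)
    print(n,'cover',rect((H>105)&(H<125)&(S>130),P,.11,.15,rois['cover']))
    print(' white',rect((S<60)&(V>120),P,.06,.1,rois['cover']))
    print(' red',rect(((H<8)|(H>172))&(S>120),P,.08,.14,rois['cover']))
    print(' board',rect((H>45)&(H<75)&(S>120),P,-.01,.03,rois['board']))
    print(' racktop',rect((S<90),P,.05,.07,rois['rack']))
    print(' lid',rect((S<60),P,.075,.2,rois['rack']))
    for nm,lo,hi in(('orange',6,12),):
        pass
    m=(S>110)&(H<20); print(' handles',rect(m&(V>150),P,.08,.14,rois['sc']),rect(m&(V<=150),P,.08,.14,rois['sc']))
im=np.load('f_top0.npz')['im']; c=cv2.resize(im[155:240,330:440],None,fx=6,fy=6,interpolation=cv2.INTER_CUBIC); save('rk',c)
E
```

```text
top cover (array([513.6, 281.6]), array([148.6,  38.9]), 81.2, 'zmed', np.float64(0.1341), 839)
 white (array([506.8, 230.8]), array([63.7, 63.5]), 81.2, 'zmed', np.float64(0.084), 171)
 red (array([543.4, 278.1]), array([39. ,  3.9]), 81.0, 'zmed', np.float64(0.12), 39)
 board (array([553.6,  -9.6]), array([206.7, 146.6]), 82.0, 'zmed', np.float64(0.0116), 3502)
 racktop (array([ 520.1, -311.5]), array([182.1, 103. ]), 79.9, 'zmed', np.float64(0.0614), 2055)
 lid (array([ 592.8, -324.8]), array([176. ,  53.8]), 79.8, 'zmed', np.float64(0.1116), 1468)
 handles (array([ 519.2, -292. ]), array([15.4, 21.5]), 87.3, 'zmed', np.float64(0.1261), 48) (array([ 525.4, -253.5]), array([17.7, 21.1]), 87.4, 'zmed', np.float64(0.1209), 74)
scene cover (array([512.5, 276.8]), array([151.5,  47.2]), 80.2, 'zmed', np.float64(0.1287), 275)
 white (array([508.2, 225.3]), array([79.1, 68. ]), 80.4, 'zmed', np.float64(0.079), 300)
 red (array([543.2, 269.1]), array([12.4, 50.6]), 5.5, 'zmed', np.float64(0.1118), 66)
 board (array([554.6, -19. ]), array([211. , 150.9]), 81.2, 'zmed', np.float64(0.007), 1964)
 racktop (array([ 518.9, -318.9]), array([184., 110.]), 80.5, 'zmed', np.float64(0.0575), 1425)
 lid (array([ 597.6, -334.1]), array([176.3,  45.5]), 78.7, 'zmed', np.float64(0.124), 228)
 handles (array([ 521.2, -302. ]), array([21.2, 26.7]), 61.1, 'zmed', np.float64(0.1122), 94) (array([ 530.9, -269.4]), array([23.8, 18.4]), 34.6, 'zmed', np.float64(0.1051), 87)
```

View pics/rk.png

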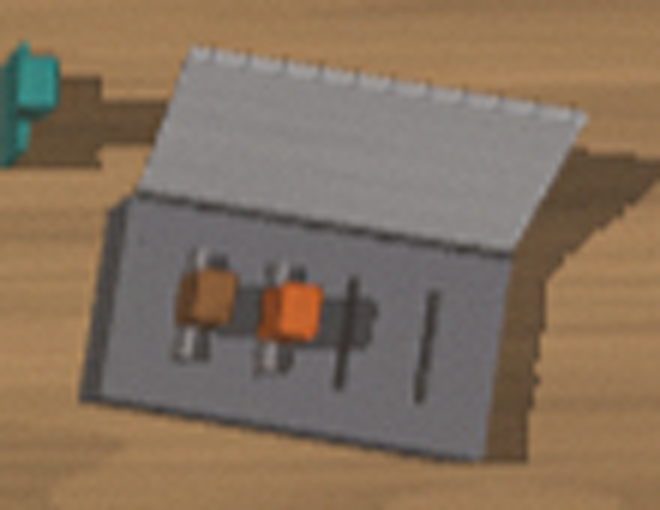

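Call:
jog_arm(motion=[{"dx": -371, "dy": -222, "dz": 0, "wz": 1.345, "hand": 85}, {"dx": -371, "dy": -222, "dz": 0, "wz": 1.345, "hand": 85}, {"dx": -371, "dy": -222, "dz": 0, "wz": 1.345, "hand": 85}, {"dx": -371, "dy": -222, "dz": 0, "wz": 1.345, "hand": 85}, {"dx": -371, "dy": -222, "dz": 0, "wz": 1.345, "hand": 85}, {"dx": -371, "dy": -222, "dz": 0, "wz": 1.345, "hand": 85}, {"dx": -371, "dy": -222, "dz": 0, "wz": 1.345, "hand": 85}, {"dx": -371, "dy": -222, "dz": 0, "wz": 1.345, "hand": 85}, {"dx": -371, "dy": -222, "dz": 0, "wz": 1.345, "hand": 85}, {"dx": -371, "dy": -222, "dz": 0, "wz": 1.345, "hand": 85}])

```text
invalid input
```

```bash
cat >> h.py <<'E'
def go(p=None,yaw=None):
    "print dx,dy,dz (mm), w for world target p, vertical tool with tool-y yaw (deg)"
    o=get_obs(); R=np.array(o['eef_rot']); c=np.array(o['position'])
    print('at',(c*1000).round(1),'yaw_y',np.degrees(np.arctan2(R[1,1],R[0,1])).round(2),'F',np.round(o['ft_force'],1),'w',round(o['grip_width']*1000,1),'t',round(o['time_s'],2))
    if p is not None: print(' d',(R.T@(np.array(p)-c*1000)).round(1))
    if yaw is not None:
        a=np.radians(yaw); y=np.array([np.cos(a),np.sin(a),0]); z=np.array([0,0,-1.]); T=np.stack([np.cross(y,z),y,z],1)
        from scipy.spatial.transform import Rotation as Ro
        print(' w',Ro.from_matrix(R.T@T).as_rotvec().round(3))
E
python3 - <<'E'
from h import *
ims=[]
for n in('scene','top'):
    im,d=grab_frame(n); np.savez('f_'+n+'1.npz',im=im,d=d)
    p=get_obs()['position']; R=get_obs()['eef_rot']
    for k,c in((0,(255,0,0)),(.025,(0,255,0))):
        u,v=proj(n,p+R[:,2]*k); print(n,k,u,v); cv2.circle(im,(int(round(u)),int(round(v))),1,c,-1)
    u,v=proj(n,p+[0,0,-.05]); u,v=int(u),int(v); u=max(u,60); v=max(v,50); ims.append(cv2.resize(im[v-50:v+50,u-60:u+60],(480,400),interpolation=cv2.INTER_CUBIC))
save('c1',cv2.resize(np.hstack(ims),(800,333))); go([513.6,281,256],-9)
E
```

```text
scene 0 307.2158764973935 64.81294545289103
scene 0.025 307.10433279675556 70.95446673021584
top 0 -2.5064674312379225 322.81942590490416
top 0.025 4.089296945382273 320.7920853705236
at [252.  625.9 255.7] yaw_y 68.07 F [ 0.9 -0.4 -0.5] w 85.8 t 0.2
 d [-3.715e+02 -2.222e+02 -1.000e-01]
 w [-1.000e-03  1.000e-03  1.345e+00]
```

View pics/c1.png

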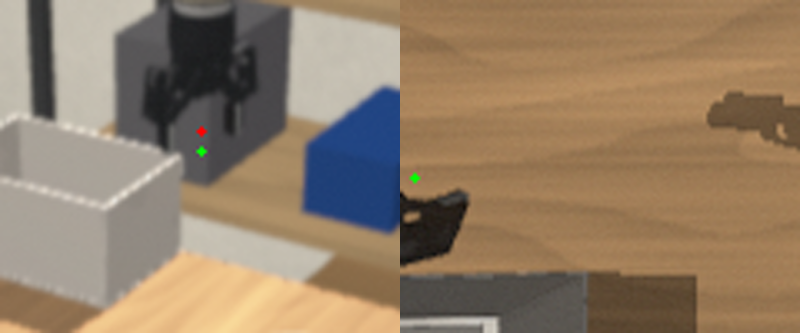

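The first move was refused, so I'll retry with every field and the squeeze given.

Call:
jog_arm(motion=[{"dx": -371, "dy": -222, "dz": 0, "wx": 0, "wy": 0, "wz": 1.345, "hand": 85}, {"dx": -371, "dy": -222, "dz": 0, "wx": 0, "wy": 0, "wz": 1.345, "hand": 85}, {"dx": -371, "dy": -222, "dz": 0, "wx": 0, "wy": 0, "wz": 1.345, "hand": 85}, {"dx": -371, "dy": -222, "dz": 0, "wx": 0, "wy": 0, "wz": 1.345, "hand": 85}, {"dx": -371, "dy": -222, "dz": 0, "wx": 0, "wy": 0, "wz": 1.345, "hand": 85}, {"dx": -371, "dy": -222, "dz": 0, "wx": 0, "wy": 0, "wz": 1.345, "hand": 85}, {"dx": -371, "dy": -222, "dz": 0, "wx": 0, "wy": 0, "wz": 1.345, "hand": 85}, {"dx": -371, "dy": -222, "dz": 0, "wx": 0, "wy": 0, "wz": 1.345, "hand": 85}, {"dx": -371, "dy": -222, "dz": 0, "wx": 0, "wy": 0, "wz": 1.345, "hand": 85}, {"dx": -371, "dy": -222, "dz": 0, "wx": 0, "wy": 0, "wz": 1.345, "hand": 85}], squeeze=40)

```text
time_s: 1.45
position: [0.5121, 0.2832, 0.2557]
eef_rot: [[0.152, 0.988, -0.001], [0.988, -0.152, -0.001], [-0.001, -0.001, -1.0]]
ft_force: [0.3, -0.3, -0.4]
grip_width: 0.0848
```

```bash
python3 - <<'E'
from h import *
ims=[]
for n in('scene','top'):
    im,d=grab_frame(n); np.savez('f_'+n+'1.npz',im=im,d=d); P=cloud(n,d)
    p=get_obs()['position']; R=get_obs()['eef_rot']
    # gripper points: by cloud, dark, z .22-.34 near tcp
    m=(np.abs(P[...,2]-.24)<.05)&(np.hypot(P[...,0]-p[0],P[...,1]-p[1])<.1); q=P[m]
    L=(q-p)@R*1000; 
    if len(L): print(n,len(L),'tool-frame min',np.percentile(L,1,0).round(1),'max',np.percentile(L,99,0).round(1))
    for k,c in(((0,0,0),(255,0,0)),((0,.0425,.012),(0,255,0)),((0,-.0425,.012),(0,255,0)),((0,.057,.012),(255,255,0)),((0,-.057,.012),(255,255,0))):
        u,v=proj(n,p+R@np.array(k)); cv2.circle(im,(int(round(u)),int(round(v))),1,c,-1)
    u,v=proj(n,p+[0,0,-.03]); u,v=int(u),int(v); ims.append(cv2.resize(im[v-50:v+50,u-60:u+60],(480,400),interpolation=cv2.INTER_CUBIC))
save('c2',cv2.resize(np.hstack(ims),(800,333))); go([513.6,281,256],-9)
E
```

```text
scene 165 tool-frame min [-19.6 -65.3 -33.9] max [ 7.3 62.7 14.4]
top 45 tool-frame min [ -9.1 -56.3 -33.2] max [ 5.5 58.1  6.5]
at [512.3 282.9 255.8] yaw_y -8.8 F [ 1.1 -0.5  0.5] w 85.1 t 1.55
 d [-1.7  1.6 -0.2]
 w [-0.001  0.001  0.003]
```

View pics/c2.png

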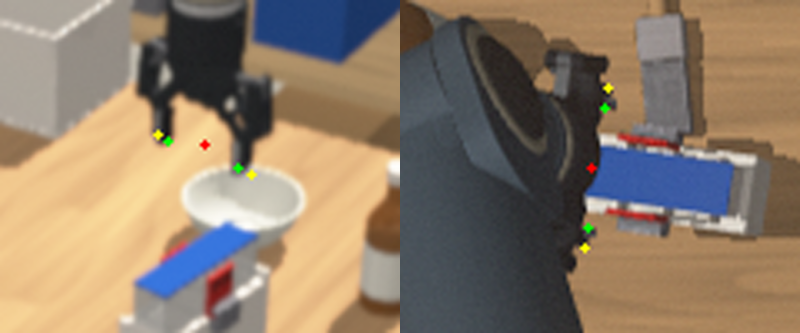

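Call:
jog_arm(motion=[{"dx": -1, "dy": 1.4, "dz": 60, "wx": 0, "wy": 0, "wz": 0.003, "hand": 85}, {"dx": -1, "dy": 1.4, "dz": 100, "wx": 0, "wy": 0, "wz": 0.003, "hand": 85}, {"dx": -1, "dy": 1.4, "dz": 131, "wx": 0, "wy": 0, "wz": 0.003, "hand": 85}, {"dx": -1, "dy": 1.4, "dz": 131, "wx": 0, "wy": 0, "wz": 0.003, "hand": 85}, {"dx": -1, "dy": 1.4, "dz": 131, "wx": 0, "wy": 0, "wz": 0.003, "hand": 85}], squeeze=30)

```text
time_s: 2.17
position: [0.514, 0.2824, 0.126]
eef_rot: [[0.155, 0.988, 0.001], [0.988, -0.155, 0.0], [0.0, 0.001, -1.0]]
ft_force: [-0.3, 0.3, 0.6]
grip_width: 0.0853
```

```bash
python3 - <<'E'
from h import *
ims=[]
for n in('scene','top'):
    im,d=grab_frame(n); p=get_obs()['position']; P=cloud(n,d); H,S,V=hsv(im)
    if n=='scene':
        roi=(270,120,370,210)
        print(rect(((H<8)|(H>172))&(S>120),P,.08,.14,roi), rect((H>105)&(H<125)&(S>130),P,.11,.15,roi))
        u,v=proj(n,p); u,v=int(u),int(v)
        save('c3',cv2.resize(im[v-45:v+45,u-60:u+60],(800,600),interpolation=cv2.INTER_CUBIC))
go()
E
```

```text
(array([543.4, 263.5]), array([11. , 39.8]), 9.6, 'zmed', np.float64(0.1108), 51) (array([511.4, 262.5]), array([118.3,  42.1]), 81.6, 'zmed', np.float64(0.1287), 196)
at [514.3 282.4 126.6] yaw_y -8.95 F [ 0.2  0.  -0. ] w 84.6 t 2.27
```

View pics/c3.png

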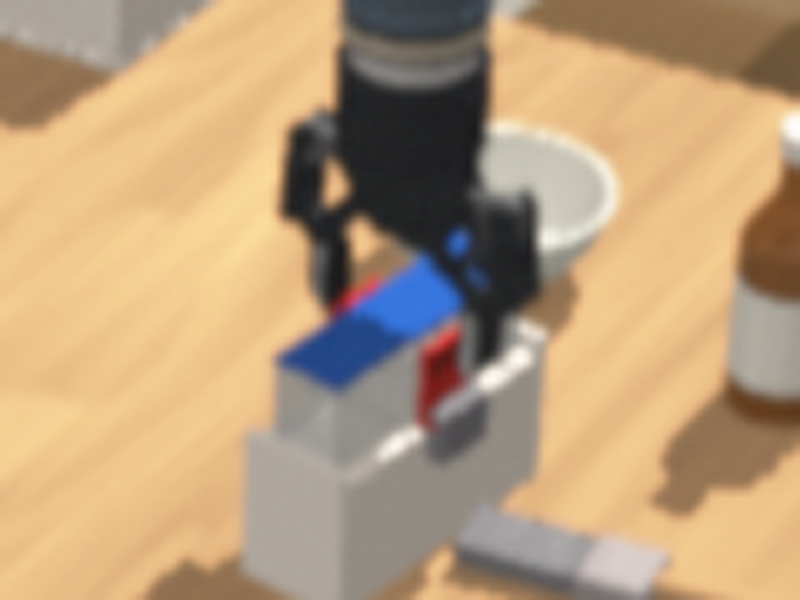

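Call:
jog_arm(motion=[{"dx": 0, "dy": 0, "dz": 2, "wx": 0, "wy": 0, "wz": 0, "hand": 60}, {"dx": 0, "dy": 0, "dz": 2, "wx": 0, "wy": 0, "wz": 0, "hand": 45}, {"dx": 0, "dy": 0, "dz": 2, "wx": 0, "wy": 0, "wz": 0, "hand": 45}, {"dx": 0, "dy": 0, "dz": 2, "wx": 0, "wy": 0, "wz": 0, "hand": 45}, {"dx": 0, "dy": 0, "dz": 2, "wx": 0, "wy": 0, "wz": 0, "hand": 45}, {"dx": 0, "dy": 0, "dz": 2, "wx": 0, "wy": 0, "wz": 0, "hand": 45}, {"dx": 0, "dy": 0, "dz": 2, "wx": 0, "wy": 0, "wz": 0, "hand": 45}, {"dx": 0, "dy": 0, "dz": 2, "wx": 0, "wy": 0, "wz": 0, "hand": 45}], squeeze=30)

```text
time_s: 3.28
position: [0.5144, 0.283, 0.1263]
eef_rot: [[0.155, 0.988, 0.002], [0.988, -0.155, 0.003], [0.003, 0.002, -1.0]]
ft_force: [-3.3, -0.1, 10.0]
grip_width: 0.0497
```

```bash
python3 - <<'E'
from h import *
go()
E
```

```text
at [514.4 283.  126.3] yaw_y -8.94 F [-3.3 -0.1 10. ] w 49.7 t 3.27
```

Call:
jog_arm(motion=[{"dx": 0, "dy": 0, "dz": -10, "wx": 0, "wy": 0, "wz": 0, "hand": 45}, {"dx": 0, "dy": 0, "dz": -25, "wx": 0, "wy": 0, "wz": 0, "hand": 45}, {"dx": 0, "dy": 0, "dz": -50, "wx": 0, "wy": 0, "wz": 0, "hand": 45}, {"dx": 0, "dy": 0, "dz": -85, "wx": 0, "wy": 0, "wz": 0, "hand": 45}, {"dx": 0, "dy": 0, "dz": -110, "wx": 0, "wy": 0, "wz": 0, "hand": 45}, {"dx": 0, "dy": 0, "dz": -110, "wx": 0, "wy": 0, "wz": 0, "hand": 45}])

```text
time_s: 4.03
position: [0.5155, 0.2831, 0.239]
eef_rot: [[0.156, 0.988, 0.007], [0.988, -0.156, 0.006], [0.007, 0.005, -1.0]]
ft_force: [1.0, 0.1, -2.3]
grip_width: 0.0489
```

```bash
python3 - <<'E'
from h import *
n='top'
im,d=grab_frame(n); P=cloud(n,d); H,S,V=hsv(im); save('t3',im)
print('block white',rect((S<60)&(V>120),P,.06,.1,(110,180,230,245)))
print(rect((H>105)&(H<125)&(S>130),P,.18,.3,(100,180,230,245)))
n='scene'
im,d=grab_frame(n); P=cloud(n,d); H,S,V=hsv(im); np.savez('f_s3.npz',im=im,d=d)
save('c4',cv2.resize(im[90:230,240:400],(685,600),interpolation=cv2.INTER_CUBIC))
go([553,-10,220],-9)
E
```

```text
block white (array([504.3, 257.9]), array([124.8,  66. ]), 89.5, 'zmed', np.float64(0.0842), 365)
(array([510.5, 251.1]), array([56.3, 38.7]), 80.2, 'zmed', np.float64(0.2464), 219)
at [513.8 282.5 235.9] yaw_y -8.94 F [-0.6 -0.1 -1.8] w 48.9 t 4.12
 d [-282.9   84.2   15.2]
 w [ 0.001 -0.003  0.001]
```

View pics/c4.png

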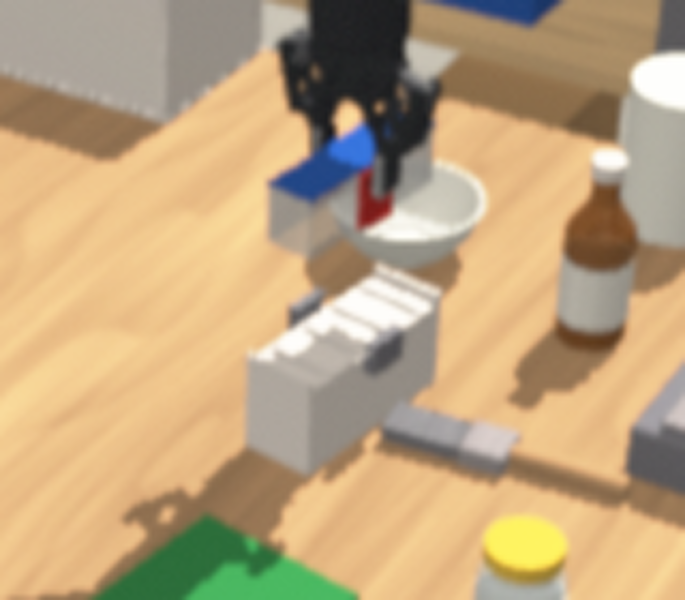

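Call:
jog_arm(motion=[{"dx": -60, "dy": 18, "dz": 0, "wx": 0, "wy": 0, "wz": 0, "hand": 45}, {"dx": -120, "dy": 36, "dz": 5, "wx": 0, "wy": 0, "wz": 0, "hand": 45}, {"dx": -180, "dy": 54, "dz": 15, "wx": 0, "wy": 0, "wz": 0, "hand": 45}, {"dx": -240, "dy": 72, "dz": 15, "wx": 0, "wy": 0, "wz": 0, "hand": 45}, {"dx": -283, "dy": 84, "dz": 40, "wx": 0, "wy": 0, "wz": 0, "hand": 45}, {"dx": -283, "dy": 84, "dz": 90, "wx": 0, "wy": 0, "wz": 0, "hand": 45}, {"dx": -283, "dy": 84, "dz": 140, "wx": 0, "wy": 0, "wz": 0, "hand": 45}, {"dx": -283, "dy": 84, "dz": 168, "wx": 0, "wy": 0, "wz": 0, "hand": 45}, {"dx": -283, "dy": 84, "dz": 168, "wx": 0, "wy": 0, "wz": 0, "hand": 45}, {"dx": -283, "dy": 84, "dz": 168, "wx": 0, "wy": 0, "wz": 0, "hand": 45}])

```text
time_s: 5.38
position: [0.5534, -0.0099, 0.0676]
eef_rot: [[0.156, 0.988, 0.002], [0.988, -0.156, 0.002], [0.003, 0.002, -1.0]]
ft_force: [0.4, 0.1, -0.8]
grip_width: 0.0491
```

```bash
python3 - <<'E'
from h import *
go([553,-10,56],-9)
E
```

```text
at [553.4  -9.9  67.6] yaw_y -8.96 F [ 0.4  0.1 -0.8] w 49.1 t 5.38
 d [-0.2 -0.4 11.6]
 w [ 0.002 -0.003  0.001]
```

Call:
jog_arm(motion=[{"dx": 0, "dy": 0, "dz": 5, "wx": 0, "wy": 0, "wz": 0, "hand": 45}, {"dx": 0, "dy": 0, "dz": 9, "wx": 0, "wy": 0, "wz": 0, "hand": 45}, {"dx": 0, "dy": 0, "dz": 11, "wx": 0, "wy": 0, "wz": 0, "hand": 45}, {"dx": 0, "dy": 0, "dz": 11, "wx": 0, "wy": 0, "wz": 0, "hand": 45}])

```text
time_s: 5.88
position: [0.5534, -0.0098, 0.0566]
eef_rot: [[0.156, 0.988, 0.002], [0.988, -0.156, 0.002], [0.003, 0.002, -1.0]]
ft_force: [-0.4, -0.4, -1.2]
grip_width: 0.0493
```

Call:
jog_arm(motion=[{"dx": 0, "dy": 0, "dz": 1, "wx": 0, "wy": 0, "wz": 0, "hand": 45}, {"dx": 0, "dy": 0, "dz": 2, "wx": 0, "wy": 0, "wz": 0, "hand": 45}, {"dx": 0, "dy": 0, "dz": 3, "wx": 0, "wy": 0, "wz": 0, "hand": 45}, {"dx": 0, "dy": 0, "dz": 3, "wx": 0, "wy": 0, "wz": 0, "hand": 45}])

```text
time_s: 6.38
position: [0.5537, -0.0099, 0.0563]
eef_rot: [[0.156, 0.988, 0.002], [0.988, -0.156, 0.004], [0.004, 0.002, -1.0]]
ft_force: [-4.9, 0.6, 19.4]
grip_width: 0.0492
```

Call:
jog_arm(motion=[{"dx": 0, "dy": 0, "dz": -0.5, "wx": 0, "wy": 0, "wz": 0, "hand": 55}, {"dx": 0, "dy": 0, "dz": -0.5, "wx": 0, "wy": 0, "wz": 0, "hand": 85}, {"dx": 0, "dy": 0, "dz": -0.5, "wx": 0, "wy": 0, "wz": 0, "hand": 85}, {"dx": 0, "dy": 0, "dz": -0.5, "wx": 0, "wy": 0, "wz": 0, "hand": 85}, {"dx": 0, "dy": 0, "dz": -40, "wx": 0, "wy": 0, "wz": 0, "hand": 85}, {"dx": 0, "dy": 0, "dz": -90, "wx": 0, "wy": 0, "wz": 0, "hand": 85}, {"dx": 0, "dy": 0, "dz": -140, "wx": 0, "wy": 0, "wz": 0, "hand": 85}, {"dx": 0, "dy": 0, "dz": -170, "wx": 0, "wy": 0, "wz": 0, "hand": 85}, {"dx": 0, "dy": 0, "dz": -170, "wx": 0, "wy": 0, "wz": 0, "hand": 85}])

```text
time_s: 7.5
position: [0.5547, -0.0107, 0.2287]
eef_rot: [[0.156, 0.988, 0.008], [0.988, -0.156, 0.005], [0.006, 0.007, -1.0]]
ft_force: [0.1, 0.6, -0.5]
grip_width: 0.0852
```

```bash
python3 - <<'E'
from h import *
n='top'
im,d=grab_frame(n); P=cloud(n,d); H,S,V=hsv(im); np.savez('f_t5.npz',im=im,d=d)
z=P[...,2]
print('block all',rect((S<60),P,.06,.1,(110,180,230,245)),rect((S<60)&(V>120),P,.06,.1,(110,180,230,245)))
print('cover',rect((H>105)&(H<125)&(S>130),P,.03,.1,(200,150,340,245)))
print('handle brown',rect((H<20)&(S>90)&(V<=150),P,.11,.14,(340,190,372,225)))
print('handle orange',rect((H<20)&(S>90),P,.11,.14,(372,190,410,225)))
for nm,roi in(('brown',(350,190,373,225)),('orange',(373,190,395,225))):
    m=(H<20)&(S>110)&(z>.11)&(z<.14); q=P[roi[1]:roi[3],roi[0]:roi[2]][m[roi[1]:roi[3],roi[0]:roi[2]]]
    print(nm,len(q),q.mean(0).round(4),q.min(0).round(4),q.max(0).round(4))
# slots in the rack: dark pixels -> angle; rack blade
print('rack',rect((S<90),P,.05,.07,(330,150,440,240)))
go()
A=cv2.resize(im[190:235,120:215],None,fx=6,fy=6,interpolation=cv2.INTER_CUBIC); B=cv2.resize(im[150:245,215:325],(570,300))
save('c5',np.vstack([A,np.pad(B,((0,0),(0,0),(0,0)))[:, :570]]))
E
```

```text
block all (array([515.1, 282.8]), array([169.3,  87.6]), 80.9, 'zmed', np.float64(0.0822), 1502) (array([514.9, 283.2]), array([169. ,  87.2]), 81.7, 'zmed', np.float64(0.0832), 1345)
cover (array([543.5, -80.9]), array([ 5.5, 39.5]), 81.6, 'zmed', np.float64(0.0629), 31)
handle brown (array([ 525.5, -254.8]), array([17.5, 21.6]), 80.3, 'zmed', np.float64(0.1245), 64)
handle orange (array([ 519.3, -292.3]), array([18.7, 22.1]), 83.5, 'zmed', np.float64(0.1247), 70)
brown 60 [ 0.5248 -0.2536  0.1245] [ 0.5146 -0.265   0.1115] [ 0.5359 -0.2451  0.1321]
orange 70 [ 0.5193 -0.2908  0.1247] [ 0.5086 -0.3025  0.1112] [ 0.53   -0.2821  0.1313]
rack (array([ 519.6, -311.8]), array([182.3, 101.9]), 79.8, 'zmed', np.float64(0.0613), 2059)
at [553.5 -10.5 226.8] yaw_y -8.96 F [-0.3 -0.6 -0.8] w 84.9 t 7.55
```

View pics/c5.png

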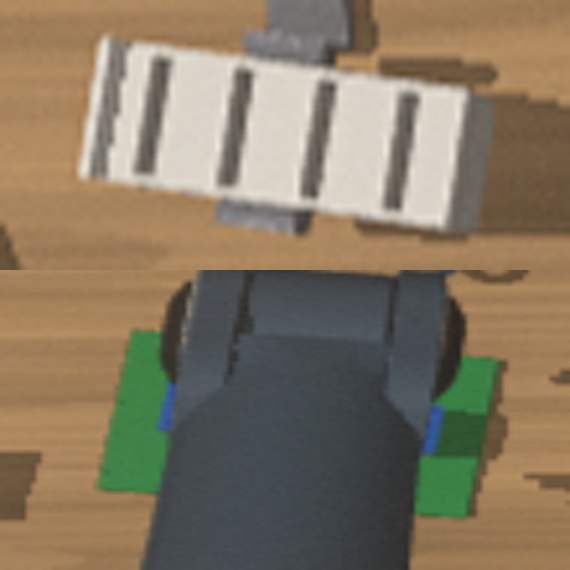

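Call:
jog_arm(motion=[{"dx": -60, "dy": 3, "dz": 0, "wx": 0, "wy": 0, "wz": 0.022, "hand": 48}, {"dx": -120, "dy": 6, "dz": 0, "wx": 0, "wy": 0, "wz": 0.022, "hand": 48}, {"dx": -180, "dy": 8, "dz": 0, "wx": 0, "wy": 0, "wz": 0.022, "hand": 48}, {"dx": -235, "dy": 10, "dz": 0, "wx": 0, "wy": 0, "wz": 0.022, "hand": 48}, {"dx": -245.5, "dy": 10, "dz": 0, "wx": 0, "wy": 0, "wz": 0.022, "hand": 48}, {"dx": -245.5, "dy": 10, "dz": 40, "wx": 0, "wy": 0, "wz": 0.022, "hand": 48}, {"dx": -245.5, "dy": 10, "dz": 60, "wx": 0, "wy": 0, "wz": 0.022, "hand": 48}, {"dx": -245.5, "dy": 10, "dz": 60, "wx": 0, "wy": 0, "wz": 0.022, "hand": 48}])

```text
time_s: 8.55
position: [0.5241, -0.2523, 0.1627]
eef_rot: [[0.176, 0.984, -0.002], [0.984, -0.176, 0.007], [0.007, -0.003, -1.0]]
ft_force: [0.8, 0.0, -0.9]
grip_width: 0.0486
```

```bash
python3 - <<'E'
from h import *
go([525,-254.5,116],-10.2)
im,d=grab_frame('scene'); P=cloud('scene',d); H,S,V=hsv(im)
save('c6',cv2.resize(im[190:330,140:300],(685,600),interpolation=cv2.INTER_CUBIC))
E
```

```text
at [ 524.1 -252.3  162.7] yaw_y -10.14 F [ 0.8  0.  -0.9] w 48.6 t 8.55
 d [-2.3  1.4 46.7]
 w [-0.003 -0.007  0.001]
```

View pics/c6.png

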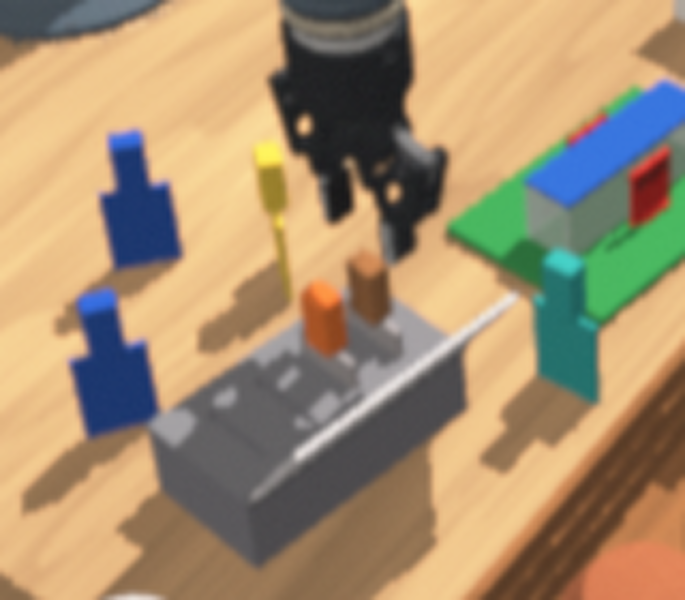

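Call:
jog_arm(motion=[{"dx": -2.2, "dy": 1, "dz": 25, "wx": 0, "wy": -0.005, "wz": 0, "hand": 48}, {"dx": -2.2, "dy": 1, "dz": 46, "wx": 0, "wy": -0.005, "wz": 0, "hand": 48}, {"dx": -2.2, "dy": 1, "dz": 46, "wx": 0, "wy": -0.005, "wz": 0, "hand": 48}, {"dx": -2.2, "dy": 1, "dz": 46, "wx": 0, "wy": -0.005, "wz": 0, "hand": 15}, {"dx": -2.2, "dy": 1, "dz": 46, "wx": 0, "wy": -0.005, "wz": 0, "hand": 15}, {"dx": -2.2, "dy": 1, "dz": 46, "wx": 0, "wy": -0.005, "wz": 0, "hand": 15}, {"dx": -2.2, "dy": 1, "dz": 46, "wx": 0, "wy": -0.005, "wz": 0, "hand": 15}], squeeze=60)

```text
time_s: 9.48
position: [0.5265, -0.2556, 0.1195]
eef_rot: [[0.176, 0.984, 0.002], [0.984, -0.176, 0.0], [0.001, 0.002, -1.0]]
ft_force: [-0.9, 1.0, 6.2]
grip_width: 0.0232
```

```bash
python3 - <<'E'
from h import *
go([525,-254.5,230],-10.2)
E
```

```text
at [ 526.5 -255.6  119.5] yaw_y -10.16 F [-0.9  1.   6.2] w 23.2 t 9.47
 d [   0.8   -1.4 -110.5]
 w [ 0.002 -0.001  0.001]
```

Call:
jog_arm(motion=[{"dx": 0, "dy": 0, "dz": -25, "wx": 0, "wy": 0, "wz": 0, "hand": 15}, {"dx": 0, "dy": 0, "dz": -60, "wx": 0, "wy": 0, "wz": 0, "hand": 15}, {"dx": 0, "dy": 0, "dz": -110, "wx": 0, "wy": 0, "wz": 0, "hand": 15}, {"dx": 0, "dy": 0, "dz": -130, "wx": 0, "wy": 0, "wz": 0, "hand": 15}, {"dx": 0, "dy": 0, "dz": -130, "wx": 0, "wy": 0, "wz": 0, "hand": 15}])

```text
time_s: 10.1
position: [0.5267, -0.2559, 0.2509]
eef_rot: [[0.176, 0.984, 0.005], [0.984, -0.176, -0.0], [0.0, 0.005, -1.0]]
ft_force: [0.2, 0.1, -1.7]
grip_width: 0.0232
```

```bash
python3 - <<'E'
from h import *
go([505.8,226.3,250],-8.95)
im,d=grab_frame('scene'); np.savez('f_s7.npz',im=im,d=d)
save('c7',cv2.resize(im[130:270,180:340],(685,600),interpolation=cv2.INTER_CUBIC))
E
```

```text
at [ 526.7 -255.9  250.9] yaw_y -10.15 F [ 0.2  0.1 -1.7] w 23.2 t 10.1
 d [ 471.  -105.6    0.5]
 w [ 0.005 -0.    -0.021]
```

View pics/c7.png

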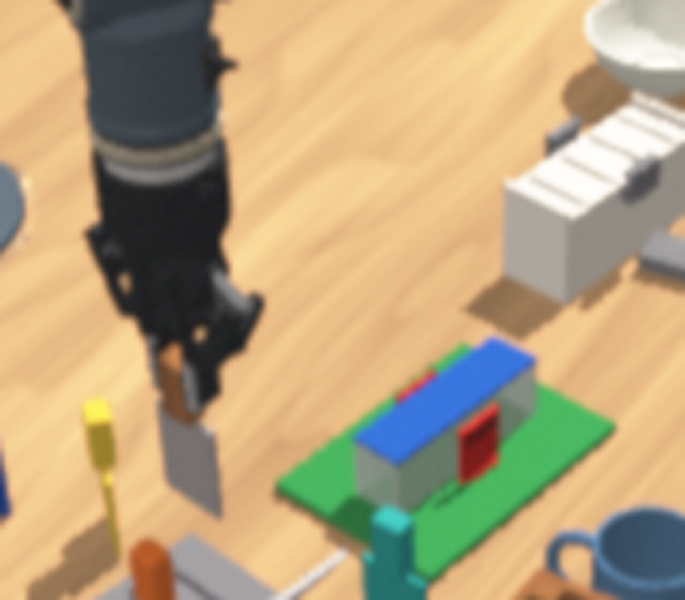

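Call:
jog_arm(motion=[{"dx": 58, "dy": -13, "dz": 0, "wx": 0, "wy": 0, "wz": -0.021, "hand": 15}, {"dx": 116, "dy": -26, "dz": 0, "wx": 0, "wy": 0, "wz": -0.021, "hand": 15}, {"dx": 174, "dy": -39, "dz": 0, "wx": 0, "wy": 0, "wz": -0.021, "hand": 15}, {"dx": 232, "dy": -52, "dz": 0, "wx": 0, "wy": 0, "wz": -0.021, "hand": 15}, {"dx": 290, "dy": -65, "dz": 0, "wx": 0, "wy": 0, "wz": -0.021, "hand": 15}, {"dx": 348, "dy": -78, "dz": 0, "wx": 0, "wy": 0, "wz": -0.021, "hand": 15}, {"dx": 406, "dy": -92, "dz": 0, "wx": 0, "wy": 0, "wz": -0.021, "hand": 15}, {"dx": 455, "dy": -103, "dz": 0, "wx": 0, "wy": 0, "wz": -0.021, "hand": 15}, {"dx": 470.5, "dy": -105.6, "dz": 0, "wx": 0, "wy": 0, "wz": -0.021, "hand": 15}, {"dx": 470.5, "dy": -105.6, "dz": 0, "wx": 0, "wy": 0, "wz": -0.021, "hand": 15}, {"dx": 470.5, "dy": -105.6, "dz": 35, "wx": 0, "wy": 0, "wz": -0.021, "hand": 15}, {"dx": 470.5, "dy": -105.6, "dz": 35, "wx": 0, "wy": 0, "wz": -0.021, "hand": 15}])

```text
time_s: 11.65
position: [0.5034, 0.2232, 0.212]
eef_rot: [[0.159, 0.987, -0.003], [0.987, -0.159, -0.004], [-0.004, -0.003, -1.0]]
ft_force: [-0.2, 0.1, -1.6]
grip_width: 0.0229
```

```bash
python3 - <<'E'
from h import *
go([505.8,225.8,205],-8.95)
im,d=grab_frame('scene'); np.savez('f_s8.npz',im=im,d=d); P=cloud('scene',d); H,S,V=hsv(im)
print('blue',rect((H>105)&(H<125)&(S>130),P,.03,.1,(200,150,340,265)))
save('c8',cv2.resize(im[115:205,260:380],(800,600),interpolation=cv2.INTER_CUBIC))
E
```

```text
at [503.4 223.2 212. ] yaw_y -9.14 F [-0.2  0.1 -1.6] w 22.9 t 11.65
 d [3. 2. 7.]
 w [-0.003  0.004 -0.003]
blue (array([552.4, -15.3]), array([156.7,  49.7]), 80.5, 'zmed', np.float64(0.059), 426)
```

View pics/c8.png

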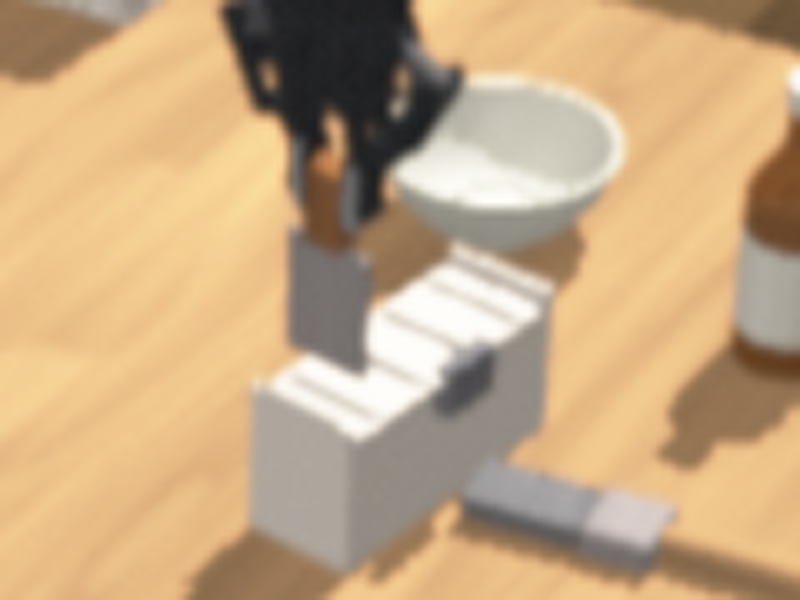

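Call:
jog_arm(motion=[{"dx": 3, "dy": 2, "dz": 5, "wx": -0.003, "wy": 0.004, "wz": -0.003, "hand": 15}, {"dx": 3, "dy": 2, "dz": 7, "wx": -0.003, "wy": 0.004, "wz": -0.003, "hand": 15}, {"dx": 3, "dy": 2, "dz": 7, "wx": -0.003, "wy": 0.004, "wz": -0.003, "hand": 15}, {"dx": 3, "dy": 2, "dz": 20, "wx": -0.003, "wy": 0.004, "wz": -0.003, "hand": 15}, {"dx": 3, "dy": 2, "dz": 30, "wx": -0.003, "wy": 0.004, "wz": -0.003, "hand": 15}, {"dx": 3, "dy": 2, "dz": 36, "wx": -0.003, "wy": 0.004, "wz": -0.003, "hand": 15}, {"dx": 3, "dy": 2, "dz": 36, "wx": -0.003, "wy": 0.004, "wz": -0.003, "hand": 15}])

```text
time_s: 12.58
position: [0.5067, 0.2264, 0.1768]
eef_rot: [[0.156, 0.988, 0.002], [0.988, -0.156, 0.001], [0.001, 0.002, -1.0]]
ft_force: [1.1, -0.1, -1.4]
grip_width: 0.0229
```

```bash
python3 - <<'E'
from h import *
go([505.8,225.8,120],-8.95)
E
```

```text
at [506.7 226.4 176.8] yaw_y -8.95 F [ 1.1 -0.1 -1.4] w 22.9 t 12.57
 d [-0.7 -0.9 56.8]
 w [ 0.002 -0.001 -0.   ]
```

Tip is 13 mm into the slot with no contact force, so I continue down.

Call:
jog_arm(motion=[{"dx": -0.4, "dy": -0.5, "dz": 20, "wx": 0, "wy": 0, "wz": 0, "hand": 15}, {"dx": -0.4, "dy": -0.5, "dz": 40, "wx": 0, "wy": 0, "wz": 0, "hand": 15}, {"dx": -0.4, "dy": -0.5, "dz": 52, "wx": 0, "wy": 0, "wz": 0, "hand": 15}, {"dx": -0.4, "dy": -0.5, "dz": 57, "wx": 0, "wy": 0, "wz": 0, "hand": 15}, {"dx": -0.4, "dy": -0.5, "dz": 58, "wx": 0, "wy": 0, "wz": 0, "hand": 15}, {"dx": -0.4, "dy": -0.5, "dz": 58, "wx": 0, "wy": 0, "wz": 0, "hand": 15}])

```text
time_s: 13.32
position: [0.5064, 0.2261, 0.1195]
eef_rot: [[0.156, 0.988, 0.003], [0.988, -0.156, 0.001], [0.002, 0.002, -1.0]]
ft_force: [-1.3, -1.1, 2.9]
grip_width: 0.0233
```

Call:
jog_arm(motion=[{"dx": 0, "dy": 0, "dz": 1, "wx": 0, "wy": 0, "wz": 0, "hand": 48}, {"dx": 0, "dy": 0, "dz": 1, "wx": 0, "wy": 0, "wz": 0, "hand": 48}, {"dx": 0, "dy": 0, "dz": 0, "wx": 0, "wy": 0, "wz": 0, "hand": 48}, {"dx": 0, "dy": 0, "dz": -30, "wx": 0, "wy": 0, "wz": 0, "hand": 48}, {"dx": 0, "dy": 0, "dz": -80, "wx": 0, "wy": 0, "wz": 0, "hand": 48}, {"dx": 0, "dy": 0, "dz": -110, "wx": 0, "wy": 0, "wz": 0, "hand": 48}, {"dx": 0, "dy": 0, "dz": -110, "wx": 0, "wy": 0, "wz": 0, "hand": 48}])

```text
time_s: 14.2
position: [0.5076, 0.2266, 0.2322]
eef_rot: [[0.156, 0.988, 0.008], [0.988, -0.156, 0.004], [0.006, 0.007, -1.0]]
ft_force: [-0.8, 0.1, -1.2]
grip_width: 0.0478
```

```bash
python3 - <<'E'
from h import *
go([520,-292.5,200],-10.2)
E
```

```text
at [507.6 226.6 232.2] yaw_y -8.96 F [-0.8  0.1 -1.2] w 47.8 t 14.2
 d [-511.    92.8   30. ]
 w [ 0.007 -0.006  0.022]
```

Call:
jog_arm(motion=[{"dx": -58, "dy": 10, "dz": 0, "wx": 0, "wy": 0, "wz": 0.022, "hand": 48}, {"dx": -116, "dy": 21, "dz": 0, "wx": 0, "wy": 0, "wz": 0.022, "hand": 48}, {"dx": -174, "dy": 31, "dz": 0, "wx": 0, "wy": 0, "wz": 0.022, "hand": 48}, {"dx": -232, "dy": 42, "dz": 0, "wx": 0, "wy": 0, "wz": 0.022, "hand": 48}, {"dx": -290, "dy": 53, "dz": 0, "wx": 0, "wy": 0, "wz": 0.022, "hand": 48}, {"dx": -348, "dy": 63, "dz": 0, "wx": 0, "wy": 0, "wz": 0.022, "hand": 48}, {"dx": -406, "dy": 74, "dz": 0, "wx": 0, "wy": 0, "wz": 0.022, "hand": 48}, {"dx": -464, "dy": 84, "dz": 0, "wx": 0, "wy": 0, "wz": 0.022, "hand": 48}, {"dx": -505, "dy": 92, "dz": 10, "wx": 0.004, "wy": -0.004, "wz": 0.022, "hand": 48}, {"dx": -511, "dy": 92.8, "dz": 30, "wx": 0.004, "wy": -0.004, "wz": 0.022, "hand": 48}, {"dx": -511, "dy": 92.8, "dz": 60, "wx": 0.004, "wy": -0.004, "wz": 0.022, "hand": 48}, {"dx": -511, "dy": 92.8, "dz": 60, "wx": 0.004, "wy": -0.004, "wz": 0.022, "hand": 48}])

```text
time_s: 15.7
position: [0.5184, -0.2899, 0.1664]
eef_rot: [[0.176, 0.984, -0.004], [0.984, -0.176, 0.005], [0.004, -0.005, -1.0]]
ft_force: [0.3, 0.8, 0.2]
grip_width: 0.0474
```

```bash
python3 - <<'E'
from h import *
go([520,-292.5,116],-10.2)
E
```

```text
at [ 518.4 -289.9  166.4] yaw_y -10.15 F [0.3 0.8 0.2] w 47.4 t 15.7
 d [-2.5  2.3 50.4]
 w [-0.005 -0.004  0.001]
```

Call:
jog_arm(motion=[{"dx": -2.5, "dy": 2, "dz": 0, "wx": -0.004, "wy": -0.004, "wz": 0, "hand": 48}, {"dx": -2.5, "dy": 2, "dz": 25, "wx": -0.004, "wy": -0.004, "wz": 0, "hand": 48}, {"dx": -2.5, "dy": 2, "dz": 49, "wx": -0.004, "wy": -0.004, "wz": 0, "hand": 48}, {"dx": -2.5, "dy": 2, "dz": 49, "wx": -0.004, "wy": -0.004, "wz": 0, "hand": 48}, {"dx": -2.5, "dy": 2, "dz": 49, "wx": -0.004, "wy": -0.004, "wz": 0, "hand": 15}, {"dx": -2.5, "dy": 2, "dz": 49, "wx": -0.004, "wy": -0.004, "wz": 0, "hand": 15}, {"dx": -2.5, "dy": 2, "dz": 49, "wx": -0.004, "wy": -0.004, "wz": 0, "hand": 15}, {"dx": -2.5, "dy": 2, "dz": 49, "wx": -0.004, "wy": -0.004, "wz": 0, "hand": 15}], squeeze=60)

```text
time_s: 16.7
position: [0.5204, -0.2929, 0.1188]
eef_rot: [[0.176, 0.984, 0.001], [0.984, -0.176, -0.0], [-0.0, 0.002, -1.0]]
ft_force: [-1.1, 1.2, 5.6]
grip_width: 0.0231
```

```bash
python3 - <<'E'
from h import *
go([523.6,338.4,250],-8.95)
E
```

```text
at [ 520.4 -292.9  118.8] yaw_y -10.16 F [-1.1  1.2  5.6] w 23.1 t 16.7
 d [ 622.  -108.  -131.5]
 w [ 0.002  0.    -0.021]
```

Call:
jog_arm(motion=[{"dx": 0, "dy": 0, "dz": -25, "wx": 0, "wy": 0, "wz": 0, "hand": 15}, {"dx": 0, "dy": 0, "dz": -60, "wx": 0, "wy": 0, "wz": 0, "hand": 15}, {"dx": 0, "dy": 0, "dz": -110, "wx": 0, "wy": 0, "wz": 0, "hand": 15}, {"dx": 20, "dy": -4, "dz": -131, "wx": 0, "wy": 0, "wz": -0.021, "hand": 15}, {"dx": 78, "dy": -14, "dz": -131, "wx": 0, "wy": 0, "wz": -0.021, "hand": 15}, {"dx": 136, "dy": -24, "dz": -131, "wx": 0, "wy": 0, "wz": -0.021, "hand": 15}, {"dx": 194, "dy": -34, "dz": -131, "wx": 0, "wy": 0, "wz": -0.021, "hand": 15}, {"dx": 252, "dy": -44, "dz": -131, "wx": 0, "wy": 0, "wz": -0.021, "hand": 15}, {"dx": 310, "dy": -54, "dz": -131, "wx": 0, "wy": 0, "wz": -0.021, "hand": 15}, {"dx": 368, "dy": -64, "dz": -131, "wx": 0, "wy": 0, "wz": -0.021, "hand": 15}, {"dx": 420, "dy": -73, "dz": -131, "wx": 0, "wy": 0, "wz": -0.021, "hand": 15}, {"dx": 420, "dy": -73, "dz": -131, "wx": 0, "wy": 0, "wz": -0.021, "hand": 15}])

```text
time_s: 18.2
position: [0.5216, 0.1391, 0.2492]
eef_rot: [[0.146, 0.989, 0.001], [0.989, -0.146, 0.001], [0.001, 0.001, -1.0]]
ft_force: [-0.6, -0.5, -0.7]
grip_width: 0.023
```

```bash
python3 - <<'E'
from h import *
go([524,338.5,210],-8.95)
E
```

```text
at [521.6 139.1 249.2] yaw_y -8.42 F [-0.6 -0.5 -0.7] w 23.0 t 18.2
 d [197.6 -26.9  39.5]
 w [ 0.001 -0.001  0.009]
```

Call:
jog_arm(motion=[{"dx": 55, "dy": -7, "dz": 0, "wx": 0, "wy": 0, "wz": 0.009, "hand": 15}, {"dx": 110, "dy": -14, "dz": 0, "wx": 0, "wy": 0, "wz": 0.009, "hand": 15}, {"dx": 165, "dy": -21, "dz": 0, "wx": 0, "wy": 0, "wz": 0.009, "hand": 15}, {"dx": 197.6, "dy": -26.9, "dz": 0, "wx": 0, "wy": 0, "wz": 0.009, "hand": 15}, {"dx": 197.6, "dy": -26.9, "dz": 20, "wx": 0, "wy": 0, "wz": 0.009, "hand": 15}, {"dx": 197.6, "dy": -26.9, "dz": 40, "wx": 0, "wy": 0, "wz": 0.009, "hand": 15}, {"dx": 197.6, "dy": -26.9, "dz": 40, "wx": 0, "wy": 0, "wz": 0.009, "hand": 15}])

```text
time_s: 19.08
position: [0.5234, 0.3369, 0.2079]
eef_rot: [[0.157, 0.988, -0.002], [0.988, -0.157, -0.002], [-0.002, -0.002, -1.0]]
ft_force: [-0.4, -0.5, -0.7]
grip_width: 0.0234
```

```bash
python3 - <<'E'
from h import *
go([524,338.5,176],-8.95)
im,d=grab_frame('scene'); np.savez('f_s8.npz',im=im,d=d); P=cloud('scene',d); H,S,V=hsv(im)
print('blue',rect((H>105)&(H<125)&(S>130),P,.03,.1,(200,150,340,265)))
for y in (-57,57):
    c=np.array([514.7+.1556*y,282.6+.9878*y,80])/1000; print(proj('scene',c))
save('c9',cv2.resize(im[95:185,260:380],(800,600),interpolation=cv2.INTER_CUBIC))
E
```

```text
at [523.4 336.9 207.9] yaw_y -9.02 F [-0.4 -0.5 -0.7] w 23.4 t 19.07
 d [ 1.7  0.3 31.9]
 w [-0.002  0.002 -0.001]
blue (array([553.7, -18.1]), array([150.5,  46.7]), 80.1, 'zmed', np.float64(0.0588), 429)
(np.float64(310.9132600697645), np.float64(172.81491243698736))
(np.float64(331.77376274170126), np.float64(158.5228564417599))
```

View pics/c9.png

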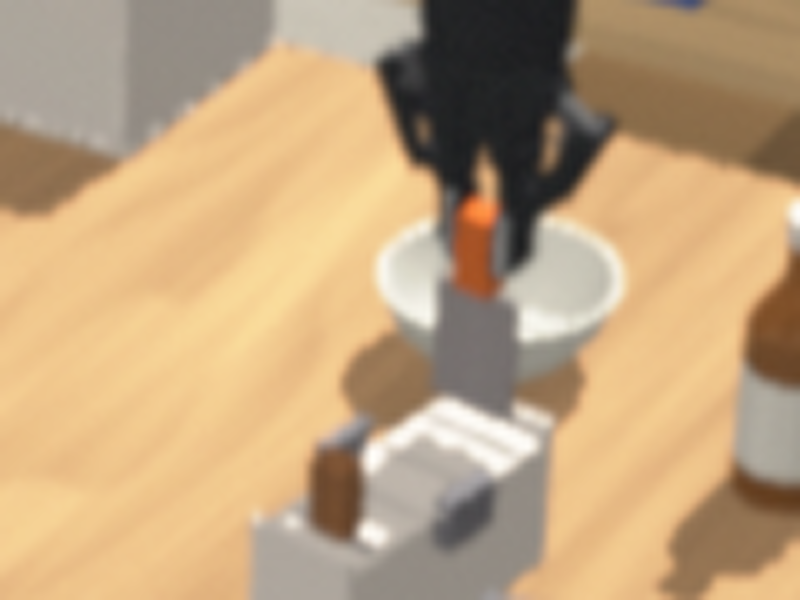

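Call:
jog_arm(motion=[{"dx": 1.3, "dy": 0.3, "dz": 0, "wx": -0.002, "wy": 0.002, "wz": 0, "hand": 15}, {"dx": 1.3, "dy": 0.3, "dz": 8, "wx": -0.002, "wy": 0.002, "wz": 0, "hand": 15}, {"dx": 1.3, "dy": 0.3, "dz": 16, "wx": -0.002, "wy": 0.002, "wz": 0, "hand": 15}, {"dx": 1.3, "dy": 0.3, "dz": 23, "wx": -0.002, "wy": 0.002, "wz": 0, "hand": 15}, {"dx": 1.3, "dy": 0.3, "dz": 30, "wx": -0.002, "wy": 0.002, "wz": 0, "hand": 15}, {"dx": 1.3, "dy": 0.3, "dz": 33, "wx": -0.002, "wy": 0.002, "wz": 0, "hand": 15}, {"dx": 1.3, "dy": 0.3, "dz": 33, "wx": -0.002, "wy": 0.002, "wz": 0, "hand": 15}])

```text
time_s: 20.0
position: [0.5246, 0.3386, 0.1759]
eef_rot: [[0.157, 0.988, 0.002], [0.988, -0.157, 0.001], [0.002, 0.002, -1.0]]
ft_force: [-0.7, -0.0, -0.6]
grip_width: 0.0233
```

```bash
python3 - <<'E'
from h import *
go([524,338.5,119],-8.95)
E
```

```text
at [524.6 338.6 175.9] yaw_y -9.01 F [-0.7 -0.  -0.6] w 23.3 t 20.0
 d [-0.3 -0.7 56.9]
 w [ 0.002 -0.002 -0.001]
```

Call:
jog_arm(motion=[{"dx": -0.2, "dy": -0.4, "dz": 20, "wx": 0, "wy": 0, "wz": 0, "hand": 15}, {"dx": -0.2, "dy": -0.4, "dz": 40, "wx": 0, "wy": 0, "wz": 0, "hand": 15}, {"dx": -0.2, "dy": -0.4, "dz": 52, "wx": 0, "wy": 0, "wz": 0, "hand": 15}, {"dx": -0.2, "dy": -0.4, "dz": 57, "wx": 0, "wy": 0, "wz": 0, "hand": 15}, {"dx": -0.2, "dy": -0.4, "dz": 58, "wx": 0, "wy": 0, "wz": 0, "hand": 15}, {"dx": -0.2, "dy": -0.4, "dz": 58, "wx": 0, "wy": 0, "wz": 0, "hand": 15}])

```text
time_s: 20.75
position: [0.5245, 0.3387, 0.1187]
eef_rot: [[0.157, 0.988, 0.003], [0.988, -0.157, 0.002], [0.002, 0.002, -1.0]]
ft_force: [-1.7, -0.4, 3.7]
grip_width: 0.0231
```

Call:
jog_arm(motion=[{"dx": 0, "dy": 0, "dz": 1, "wx": 0, "wy": 0, "wz": 0, "hand": 48}, {"dx": 0, "dy": 0, "dz": 1, "wx": 0, "wy": 0, "wz": 0, "hand": 48}, {"dx": 0, "dy": 0, "dz": 0, "wx": 0, "wy": 0, "wz": 0, "hand": 48}, {"dx": 0, "dy": 0, "dz": -30, "wx": 0, "wy": 0, "wz": 0, "hand": 48}, {"dx": 0, "dy": 0, "dz": -80, "wx": 0, "wy": 0, "wz": 0, "hand": 48}, {"dx": 0, "dy": 0, "dz": -120, "wx": 0, "wy": 0, "wz": 0, "hand": 70}, {"dx": -50, "dy": 0, "dz": -120, "wx": 0, "wy": 0, "wz": 0, "hand": 85}, {"dx": -105, "dy": 0, "dz": -120, "wx": 0, "wy": 0, "wz": 0, "hand": 85}, {"dx": -160, "dy": 0, "dz": -120, "wx": 0, "wy": 0, "wz": 0, "hand": 85}, {"dx": -165, "dy": 0, "dz": -120, "wx": 0, "wy": 0, "wz": 0, "hand": 85}])

```text
time_s: 22.0
position: [0.4981, 0.1707, 0.2387]
eef_rot: [[0.164, 0.986, 0.003], [0.986, -0.164, 0.001], [0.002, 0.002, -1.0]]
ft_force: [0.1, -0.3, 0.5]
grip_width: 0.0851
```

```bash
python3 - <<'E'
from h import *
for n,roi in (('top',(215,150,325,245)),('scene',(200,150,340,265))):
    im,d=grab_frame(n); P=cloud(n,d); H,S,V=hsv(im)
    print(n,'blue',rect((H>105)&(H<125)&(S>130),P,.03,.1,roi))
    for y in (-57,57):
        c=np.array([514.7+.1556*y,282.6+.9878*y,80])/1000
        m=(H<20)&(S>100)&(np.hypot(P[...,0]-c[0],P[...,1]-c[1])<.03)&(P[...,2]>.09); q=P[m]
        if len(q)>5: print(n,y,len(q),q.mean(0).round(4),'top z',np.percentile(q[:,2],95).round(4))
go([553.5,-10,150],-9)
E
```

```text
top blue (array([554.6, -10.3]), array([148.4,  39.5]), 81.2, 'zmed', np.float64(0.0636), 681)
top -57 9 [0.5114 0.2177 0.5385] top z 0.546
scene blue (array([554.8, -18.1]), array([150.8,  43.8]), 79.9, 'zmed', np.float64(0.0589), 414)
scene -57 71 [0.5084 0.2126 0.1115] top z 0.1238
scene 57 77 [0.5273 0.3256 0.1094] top z 0.1232
at [498.5 174.9 238.7] yaw_y -9.12 F [-0.1  0.5  0.2] w 85.3 t 22.1
 d [-174.2   83.3   88.4]
 w [ 0.003 -0.003 -0.002]
```

Call:
jog_arm(motion=[{"dx": -60, "dy": 28, "dz": 0, "wx": 0, "wy": 0, "wz": -0.002, "hand": 85}, {"dx": -118, "dy": 56, "dz": 0, "wx": 0, "wy": 0, "wz": -0.002, "hand": 85}, {"dx": -174, "dy": 83.5, "dz": 0, "wx": 0, "wy": 0, "wz": -0.002, "hand": 85}, {"dx": -174, "dy": 83.5, "dz": 30, "wx": 0, "wy": 0, "wz": -0.002, "hand": 85}, {"dx": -174, "dy": 83.5, "dz": 80, "wx": 0, "wy": 0, "wz": -0.002, "hand": 85}, {"dx": -174, "dy": 83.5, "dz": 120, "wx": 0, "wy": 0, "wz": -0.002, "hand": 85}, {"dx": -174, "dy": 83.5, "dz": 140, "wx": 0, "wy": 0, "wz": -0.002, "hand": 85}, {"dx": -174, "dy": 83.5, "dz": 140, "wx": 0, "wy": 0, "wz": -0.002, "hand": 85}], squeeze=30)

```text
time_s: 23.1
position: [0.5535, -0.0079, 0.0965]
eef_rot: [[0.154, 0.988, -0.0], [0.988, -0.154, 0.003], [0.003, -0.001, -1.0]]
ft_force: [-0.4, -0.2, -0.1]
grip_width: 0.0847
```

```bash
python3 - <<'E'
from h import *
go([553.8,-10,57.5],-8.95)
for n,roi in (('scene',(200,150,340,265)),):
    im,d=grab_frame(n); P=cloud(n,d); H,S,V=hsv(im)
    print(n,'blue',rect((H>105)&(H<125)&(S>130),P,.03,.08,roi))
E
```

```text
at [553.5  -7.9  96.5] yaw_y -8.85 F [-0.4 -0.2 -0.1] w 84.7 t 23.1
 d [-2.2  0.6 39. ]
 w [-0.001 -0.003  0.002]
scene blue (array([553.8, -26.1]), array([132.1,  42.9]), 82.6, 'zmed', np.float64(0.0589), 322)
```

Call:
jog_arm(motion=[{"dx": -2, "dy": 0.5, "dz": 20, "wx": 0, "wy": -0.003, "wz": 0.002, "hand": 85}, {"dx": -2, "dy": 0.5, "dz": 37, "wx": 0, "wy": -0.003, "wz": 0.002, "hand": 85}, {"dx": -2, "dy": 0.5, "dz": 38.5, "wx": 0, "wy": -0.003, "wz": 0.002, "hand": 85}, {"dx": -2, "dy": 0.5, "dz": 38.5, "wx": 0, "wy": -0.003, "wz": 0.002, "hand": 60}, {"dx": -2, "dy": 0.5, "dz": 38.5, "wx": 0, "wy": -0.003, "wz": 0.002, "hand": 45}, {"dx": -2, "dy": 0.5, "dz": 38.5, "wx": 0, "wy": -0.003, "wz": 0.002, "hand": 45}, {"dx": -2, "dy": 0.5, "dz": 38.5, "wx": 0, "wy": -0.003, "wz": 0.002, "hand": 45}, {"dx": -2, "dy": 0.5, "dz": 38.5, "wx": 0, "wy": -0.003, "wz": 0.002, "hand": 45}, {"dx": -2, "dy": 0.5, "dz": 38.5, "wx": 0, "wy": -0.003, "wz": 0.002, "hand": 45}])

```text
time_s: 24.28
position: [0.5547, -0.0101, 0.0609]
eef_rot: [[0.156, 0.988, 0.002], [0.988, -0.156, 0.001], [0.001, 0.002, -1.0]]
ft_force: [-2.5, 0.9, 9.1]
grip_width: 0.0491
```

```bash
python3 - <<'E'
from h import *
go([553.7,-10,240],-8.95)
E
```

```text
at [554.7 -10.1  60.9] yaw_y -8.99 F [-2.5  0.9  9.1] w 49.1 t 24.27
 d [   0.2   -0.6 -179.1]
 w [ 0.002 -0.001 -0.001]
```

Call:
jog_arm(motion=[{"dx": 0, "dy": 0, "dz": -20, "wx": 0, "wy": 0, "wz": 0, "hand": 45}, {"dx": 0, "dy": 0, "dz": -60, "wx": 0, "wy": 0, "wz": 0, "hand": 45}, {"dx": 0, "dy": 0, "dz": -110, "wx": 0, "wy": 0, "wz": 0, "hand": 45}, {"dx": 0, "dy": 0, "dz": -160, "wx": 0, "wy": 0, "wz": 0, "hand": 45}, {"dx": 10, "dy": -3, "dz": -185, "wx": 0, "wy": 0, "wz": 0, "hand": 45}, {"dx": 66, "dy": -20, "dz": -185, "wx": 0, "wy": 0, "wz": 0, "hand": 45}, {"dx": 122, "dy": -37, "dz": -185, "wx": 0, "wy": 0, "wz": 0, "hand": 45}, {"dx": 178, "dy": -53, "dz": -185, "wx": 0, "wy": 0, "wz": 0, "hand": 45}, {"dx": 234, "dy": -70, "dz": -185, "wx": 0, "wy": 0, "wz": 0, "hand": 45}, {"dx": 275, "dy": -83, "dz": -185, "wx": 0, "wy": 0, "wz": 0, "hand": 45}, {"dx": 283, "dy": -85.5, "dz": -185, "wx": 0, "wy": 0, "wz": 0, "hand": 45}, {"dx": 283, "dy": -85.5, "dz": -185, "wx": 0, "wy": 0, "wz": 0, "hand": 45}])

```text
time_s: 25.78
position: [0.514, 0.2824, 0.2461]
eef_rot: [[0.156, 0.988, 0.002], [0.988, -0.156, 0.001], [0.001, 0.002, -1.0]]
ft_force: [0.1, -0.8, -1.3]
grip_width: 0.0489
```

```bash
python3 - <<'E'
from h import *
go([514.6,282.9,185],-8.95)
n='scene';im,d=grab_frame(n); P=cloud(n,d); H,S,V=hsv(im)
print('blue',rect((H>105)&(H<125)&(S>130),P,.15,.35,(240,60,400,230)))
save('c10',cv2.resize(im[70:210,240:400],(685,600),interpolation=cv2.INTER_CUBIC))
E
```

```text
at [514.  282.4 246.1] yaw_y -8.96 F [ 0.1 -0.8 -1.3] w 48.9 t 25.77
 d [ 0.6  0.4 61.1]
 w [ 0.002 -0.001 -0.   ]
blue (array([512.6, 260. ]), array([ 53.1, 112.9]), 1.6, 'zmed', np.float64(0.2449), 183)
```

View pics/c10.png

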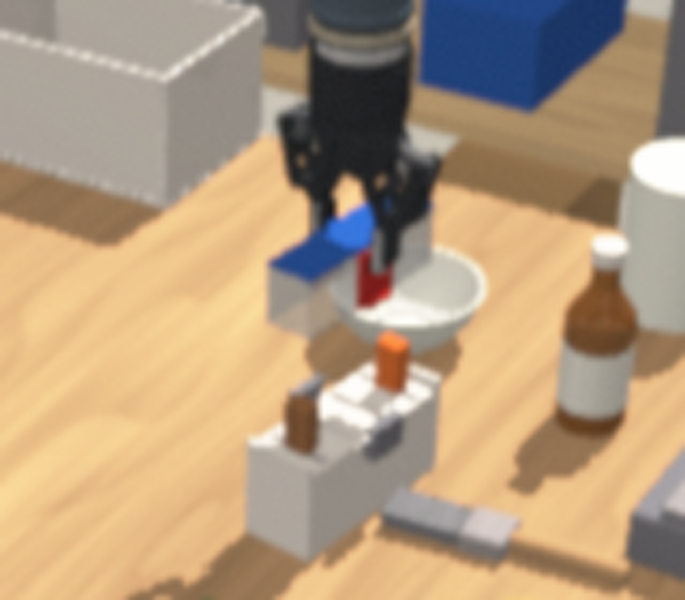

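Call:
jog_arm(motion=[{"dx": 0.5, "dy": 0.4, "dz": 30, "wx": 0.001, "wy": 0, "wz": 0, "hand": 45}, {"dx": 0.5, "dy": 0.4, "dz": 55, "wx": 0.001, "wy": 0, "wz": 0, "hand": 45}, {"dx": 0.5, "dy": 0.4, "dz": 75, "wx": 0.001, "wy": 0, "wz": 0, "hand": 45}, {"dx": 0.5, "dy": 0.4, "dz": 90, "wx": 0.001, "wy": 0, "wz": 0, "hand": 45}, {"dx": 0.5, "dy": 0.4, "dz": 97, "wx": 0.001, "wy": 0, "wz": 0, "hand": 45}, {"dx": 0.5, "dy": 0.4, "dz": 97, "wx": 0.001, "wy": 0, "wz": 0, "hand": 45}])

```text
time_s: 26.58
position: [0.5153, 0.2811, 0.1492]
eef_rot: [[0.159, 0.987, 0.001], [0.987, -0.159, 0.0], [0.0, 0.001, -1.0]]
ft_force: [-0.3, 0.4, -0.9]
grip_width: 0.0491
```

```bash
python3 - <<'E'
from h import *
go([514.6,282.9,131],-8.95)
E
```

```text
at [515.3 281.1 149.2] yaw_y -9.13 F [-0.3  0.4 -0.9] w 49.1 t 26.57
 d [ 1.7 -1.  18.2]
 w [ 0.001 -0.    -0.003]
```

Call:
jog_arm(motion=[{"dx": 1.6, "dy": -0.8, "dz": 1, "wx": 0, "wy": 0, "wz": -0.003, "hand": 45}, {"dx": 1.6, "dy": -0.8, "dz": 2, "wx": 0, "wy": 0, "wz": -0.003, "hand": 45}, {"dx": 1.6, "dy": -0.8, "dz": 7, "wx": 0, "wy": 0, "wz": -0.003, "hand": 45}, {"dx": 1.6, "dy": -0.8, "dz": 12, "wx": 0, "wy": 0, "wz": -0.003, "hand": 45}, {"dx": 1.6, "dy": -0.8, "dz": 15, "wx": 0, "wy": 0, "wz": -0.003, "hand": 45}, {"dx": 1.6, "dy": -0.8, "dz": 15, "wx": 0, "wy": 0, "wz": -0.003, "hand": 45}])

```text
time_s: 27.32
position: [0.5146, 0.2827, 0.1338]
eef_rot: [[0.156, 0.988, 0.001], [0.988, -0.156, -0.0], [-0.0, 0.001, -1.0]]
ft_force: [-0.6, 0.2, -1.3]
grip_width: 0.0485
```

Call:
jog_arm(motion=[{"dx": 0, "dy": 0, "dz": 1.5, "wx": 0, "wy": 0, "wz": 0, "hand": 45}, {"dx": 0, "dy": 0, "dz": 3, "wx": 0, "wy": 0, "wz": 0, "hand": 45}, {"dx": 0, "dy": 0, "dz": 4.5, "wx": 0, "wy": 0, "wz": 0, "hand": 45}, {"dx": 0, "dy": 0, "dz": 4.5, "wx": 0, "wy": 0, "wz": 0, "hand": 45}])

```text
time_s: 27.82
position: [0.5148, 0.2827, 0.1309]
eef_rot: [[0.156, 0.988, 0.001], [0.988, -0.156, 0.0], [0.0, 0.0, -1.0]]
ft_force: [-2.8, -2.2, 9.1]
grip_width: 0.0488
```

Call:
jog_arm(motion=[{"dx": 0, "dy": 0, "dz": 1, "wx": 0, "wy": 0, "wz": 0, "hand": 45}, {"dx": 0, "dy": 0, "dz": 1, "wx": 0, "wy": 0, "wz": 0, "hand": 60}, {"dx": 0, "dy": 0, "dz": 1, "wx": 0, "wy": 0, "wz": 0, "hand": 85}, {"dx": 0, "dy": 0, "dz": 0, "wx": 0, "wy": 0, "wz": 0, "hand": 85}, {"dx": 0, "dy": 0, "dz": 0, "wx": 0, "wy": 0, "wz": 0, "hand": 85}, {"dx": 0, "dy": 0, "dz": -30, "wx": 0, "wy": 0, "wz": 0, "hand": 85}, {"dx": 0, "dy": 0, "dz": -80, "wx": 0, "wy": 0, "wz": 0, "hand": 85}, {"dx": 0, "dy": 0, "dz": -130, "wx": 0, "wy": 0, "wz": 0, "hand": 85}, {"dx": -40, "dy": 0, "dz": -130, "wx": 0, "wy": 0, "wz": 0, "hand": 60}, {"dx": -100, "dy": 0, "dz": -130, "wx": 0, "wy": 0, "wz": 0, "hand": 30}, {"dx": -160, "dy": 0, "dz": -130, "wx": 0, "wy": 0, "wz": 0, "hand": 10}, {"dx": -220, "dy": 0, "dz": -130, "wx": 0, "wy": 0, "wz": 0, "hand": 0}])

```text
time_s: 29.32
position: [0.48, 0.0635, 0.261]
eef_rot: [[0.156, 0.988, 0.001], [0.988, -0.156, 0.001], [0.001, 0.001, -1.0]]
ft_force: [0.8, 0.2, -0.1]
grip_width: 0.0117
```

```bash
python3 - <<'E'
from h import *
n='top';im,d=grab_frame(n); P=cloud(n,d); H,S,V=hsv(im)
print('cover top',rect((H>105)&(H<125)&(S>130),P,.1,.2,(100,170,240,250)))
for a,b in((525,560),(470,510)):
    m=((H<8)|(H>172))&(S>120)&(P[...,0]>a/1000)&(P[...,0]<b/1000)&(P[...,1]>.23)&(P[...,1]<.33)&(P[...,2]>.09)&(P[...,2]<.15)
    q=P[m]*1000; L=(q[:,:2]-[514.7,282.6])@np.array([.9878,-.1556])
    print('tab',len(q),L.min().round(1),L.max().round(1)) if len(q) else 0
n='scene';im,d=grab_frame(n); P=cloud(n,d); H,S,V=hsv(im)
print('blue',rect((H>105)&(H<125)&(S>130),P,.1,.2,(240,60,400,230)))
m=(S<70)&(P[...,0]>.52)&(P[...,0]<.72)&(P[...,1]>-.45)&(P[...,1]<-.2)&(P[...,2]>.07)&(P[...,2]<.2)
q=P[m]*1000
F=np.load('f_t5.npz'); P=cloud('top',F['d']); H,S,V=hsv(F['im'])
m=(S<70)&(P[...,0]>.55)&(P[...,0]<.72)&(P[...,1]>-.45)&(P[...,1]<-.2)&(P[...,2]>.07)&(P[...,2]<.2); q=P[m]*1000
a=np.radians(-10.2); L=np.c_[(q[:,:2]-[516.5,-311.3])@np.array([[np.cos(a),-np.sin(a)],[np.sin(a),np.cos(a)]]),q[:,2]]
print('lid in rack frame min',np.percentile(L,1,0).round(1),'max',np.percentile(L,99,0).round(1),np.polyfit(L[:,0],L[:,2],1))
go()
save('c11',cv2.resize(im[90:350,140:400],(600,600),interpolation=cv2.INTER_CUBIC))
E
```

```text
cover top (array([514.9, 282.1]), array([149.7,  39.7]), 81.5, 'zmed', np.float64(0.1339), 848)
tab 35 28.6 32.4
tab 27 -31.0 -26.6
blue (array([514.5, 273.6]), array([149.6,  45.3]), 81.9, 'zmed', np.float64(0.1288), 277)
lid in rack frame min [ 49.3 -85.9  70.6] max [102.9  86.8 145.3] [ 1.42198076 -1.30986779]
at [479.3  58.1 261.2] yaw_y -9.62 F [ 0.3 -0.2  0.7] w 0.2 t 29.43
```

View pics/c11.png

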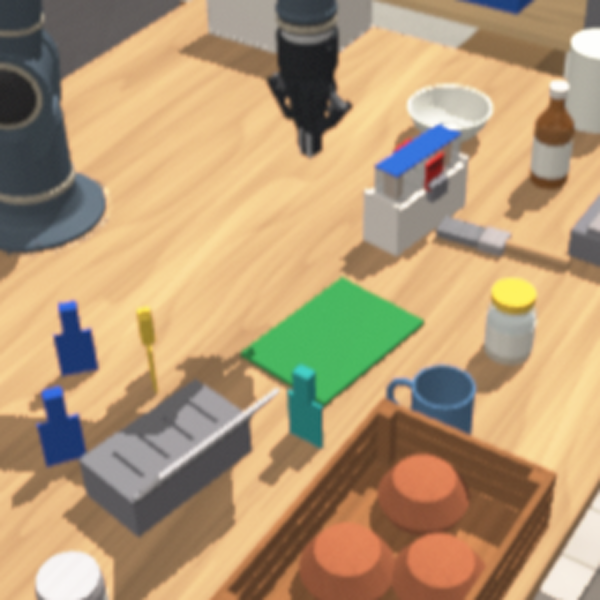

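```bash
python3 - <<'E'
from h import *
n='top';im,d=grab_frame(n); P=cloud(n,d)
for x in range(600,800,15):
    m=(np.abs(P[...,0]*1000-x)<7.5)&(np.abs(P[...,1]+.335)<.045); print(x,len(P[m]),np.percentile(P[m][:,2],98).round(3) if m.any() else None)
a=np.radians(-10.2)
for xr,z in((145,230),(75,120)):
    print((516.5+xr*np.cos(a)).round(1),(-311.3+xr*np.sin(a)).round(1))
go([516.5+135*np.cos(a),-311.3+135*np.sin(a),230],-10.2)
E
```

```text
600 243 0.14
615 158 0.146
630 7 0.146
645 48 0.008
660 143 0.006
675 152 0.007
690 151 0.007
705 196 0.089
720 274 0.094
735 89 0.053
750 213 0.068
765 199 0.071
780 169 0.074
795 154 0.072
659.2 -337.0
590.3 -324.6
at [480.   61.8 261.2] yaw_y -9.36 F [0.2 0.4 0.4] w 0.7 t 29.48
 d [-364.2  231.7   31.1]
 w [ 0.001 -0.001  0.015]
```

Call:
jog_arm(motion=[{"dx": -50, "dy": 30, "dz": 0, "wx": 0, "wy": 0, "wz": 0.015, "hand": 0}, {"dx": -100, "dy": 60, "dz": 0, "wx": 0, "wy": 0, "wz": 0.015, "hand": 0}, {"dx": -150, "dy": 92, "dz": 0, "wx": 0, "wy": 0, "wz": 0.015, "hand": 0}, {"dx": -200, "dy": 125, "dz": 0, "wx": 0, "wy": 0, "wz": 0.015, "hand": 0}, {"dx": -250, "dy": 158, "dz": 0, "wx": 0, "wy": 0, "wz": 0.015, "hand": 0}, {"dx": -300, "dy": 190, "dz": 0, "wx": 0, "wy": 0, "wz": 0.015, "hand": 0}, {"dx": -350, "dy": 222, "dz": 0, "wx": 0, "wy": 0, "wz": 0.015, "hand": 0}, {"dx": -364, "dy": 232, "dz": 0, "wx": 0, "wy": 0, "wz": 0.015, "hand": 0}, {"dx": -364, "dy": 232, "dz": 0, "wx": 0, "wy": 0, "wz": 0.015, "hand": 0}, {"dx": -364, "dy": 232, "dz": 20, "wx": 0, "wy": 0, "wz": 0.015, "hand": 0}, {"dx": -364, "dy": 232, "dz": 30, "wx": 0, "wy": 0, "wz": 0.015, "hand": 0}])

```text
time_s: 30.85
position: [0.6495, -0.3322, 0.2288]
eef_rot: [[0.175, 0.985, -0.001], [0.985, -0.175, 0.004], [0.003, -0.002, -1.0]]
ft_force: [-0.1, 0.5, 0.1]
grip_width: 0.0
```

```bash
python3 - <<'E'
from h import *
go([650,-335.3,135],-10.2)
E
```

```text
at [ 649.5 -332.2  228.8] yaw_y -10.09 F [-0.1  0.5  0.1] w 0.0 t 30.85
 d [-3.2  1.2 93.8]
 w [-0.002 -0.003  0.002]
```

Descend, then push towards the rack (−tool y).

Call:
jog_arm(motion=[{"dx": -3, "dy": 1, "dz": 40, "wx": 0, "wy": 0, "wz": 0, "hand": 0}, {"dx": -3, "dy": 1, "dz": 80, "wx": 0, "wy": 0, "wz": 0, "hand": 0}, {"dx": -3, "dy": 1, "dz": 94, "wx": 0, "wy": 0, "wz": 0, "hand": 0}, {"dx": -3, "dy": 1, "dz": 94, "wx": 0, "wy": 0, "wz": 0, "hand": 0}, {"dx": -3, "dy": -15, "dz": 94, "wx": 0, "wy": 0, "wz": 0, "hand": 0}, {"dx": -3, "dy": -30, "dz": 94, "wx": 0, "wy": 0, "wz": 0, "hand": 0}, {"dx": -3, "dy": -45, "dz": 94, "wx": 0, "wy": 0, "wz": 0, "hand": 0}])

```text
time_s: 31.72
position: [0.6084, -0.3282, 0.1395]
eef_rot: [[0.174, 0.985, 0.01], [0.985, -0.174, -0.001], [0.001, 0.01, -1.0]]
ft_force: [7.4, 0.1, 17.5]
grip_width: -0.0001
```

Call:
jog_arm(motion=[{"dx": 0, "dy": 6, "dz": 0, "wx": 0, "wy": 0, "wz": 0, "hand": 0}, {"dx": 0, "dy": 14, "dz": -5, "wx": 0, "wy": 0, "wz": 0, "hand": 0}, {"dx": 0, "dy": 14, "dz": -14, "wx": 0, "wy": 0, "wz": 0, "hand": 0}, {"dx": 0, "dy": 14, "dz": -14, "wx": 0, "wy": 0, "wz": 0, "hand": 0}])

```text
time_s: 32.22
position: [0.6225, -0.331, 0.1545]
eef_rot: [[0.174, 0.985, 0.011], [0.985, -0.174, -0.002], [0.0, 0.011, -1.0]]
ft_force: [0.3, -0.4, -0.4]
grip_width: -0.0002
```

```bash
python3 - <<'E'
from h import *
go([516.5,-311.3,135],-10.2)
n='scene';im,d=grab_frame(n); P=cloud(n,d); H,S,V=hsv(im)
a=np.radians(-10.2); 
q=P.reshape(-1,3)*1000; L=np.c_[(q[:,:2]-[516.5,-317])@np.array([[np.cos(a),-np.sin(a)],[np.sin(a),np.cos(a)]]),q[:,2]]; s=S.ravel()
m=(s<70)&(np.abs(L[:,0]-60)<60)&(np.abs(L[:,1]+60)<25)&(L[:,2]>75)&(L[:,2]<170); print(m.sum(),np.percentile(L[m],[2,98],0).round(1),np.polyfit(L[m,0],L[m,2],1))
save('c12',cv2.resize(im[190:330,140:300],(685,600),interpolation=cv2.INTER_CUBIC))
E
```

```text
at [ 622.5 -331.   154.5] yaw_y -10.02 F [ 0.3 -0.4 -0.4] w -0.2 t 32.23
 d [   1.  -108.    18.3]
 w [ 0.011 -0.     0.003]
247 [[ 56.3 -83.9  76.7]
 [ 79.3 -36.2 152.9]] [   3.34804073 -111.37997582]
```

View pics/c12.png

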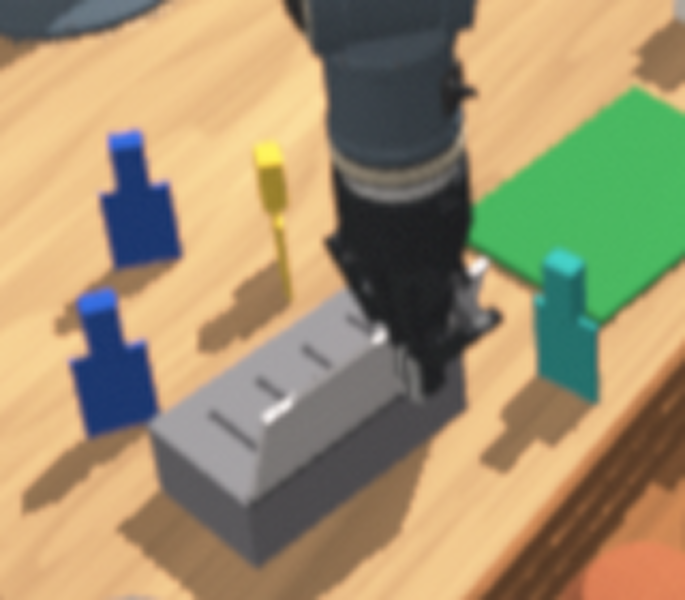

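Call:
jog_arm(motion=[{"dx": 0, "dy": -10, "dz": -6, "wx": 0.011, "wy": 0, "wz": 0, "hand": 0}, {"dx": 0, "dy": -20, "dz": -6, "wx": 0.011, "wy": 0, "wz": 0, "hand": 0}, {"dx": 0, "dy": -32, "dz": -6, "wx": 0.011, "wy": 0, "wz": 0, "hand": 0}, {"dx": 0, "dy": -44, "dz": -6, "wx": 0.011, "wy": 0, "wz": 0, "hand": 0}, {"dx": 0, "dy": -56, "dz": -6, "wx": 0.011, "wy": 0, "wz": 0, "hand": 0}])

```text
time_s: 32.9
position: [0.5658, -0.3209, 0.1592]
eef_rot: [[0.174, 0.985, -0.001], [0.985, -0.174, 0.001], [0.001, -0.001, -1.0]]
ft_force: [1.5, -1.1, -1.7]
grip_width: -0.0001
```

Call:
jog_arm(motion=[{"dx": 0, "dy": -12, "dz": 0, "wx": 0, "wy": 0, "wz": 0, "hand": 0}, {"dx": 0, "dy": -24, "dz": 0, "wx": 0, "wy": 0, "wz": 0, "hand": 0}, {"dx": 0, "dy": -36, "dz": 3, "wx": 0, "wy": 0, "wz": 0, "hand": 0}, {"dx": 0, "dy": -48, "dz": 8, "wx": 0, "wy": 0, "wz": 0, "hand": 0}, {"dx": 0, "dy": -60, "dz": 14, "wx": 0, "wy": 0, "wz": 0, "hand": 0}])

```text
time_s: 33.52
position: [0.5058, -0.3103, 0.1449]
eef_rot: [[0.174, 0.985, -0.001], [0.985, -0.174, 0.001], [0.001, -0.001, -1.0]]
ft_force: [1.7, -0.4, 0.3]
grip_width: 0.0
```

Call:
jog_arm(motion=[{"dx": 0, "dy": -8, "dz": 10, "wx": 0, "wy": 0, "wz": 0, "hand": 0}, {"dx": 0, "dy": -12, "dz": 22, "wx": 0, "wy": 0, "wz": 0, "hand": 0}, {"dx": 0, "dy": -14, "dz": 34, "wx": 0, "wy": 0, "wz": 0, "hand": 0}, {"dx": 0, "dy": -14, "dz": 44, "wx": 0, "wy": 0, "wz": 0, "hand": 0}, {"dx": 0, "dy": -14, "dz": 48, "wx": 0, "wy": 0, "wz": 0, "hand": 0}, {"dx": 0, "dy": -14, "dz": 48, "wx": 0, "wy": 0, "wz": 0, "hand": 0}])

```text
time_s: 34.28
position: [0.4921, -0.3078, 0.0965]
eef_rot: [[0.174, 0.985, -0.002], [0.985, -0.174, 0.001], [0.001, -0.002, -1.0]]
ft_force: [-0.0, 0.2, 1.0]
grip_width: 0.0002
```

Call:
jog_arm(motion=[{"dx": 0, "dy": 0, "dz": 2, "wx": 0, "wy": 0, "wz": 0, "hand": 0}, {"dx": 0, "dy": 0, "dz": 4, "wx": 0, "wy": 0, "wz": 0, "hand": 0}, {"dx": 0, "dy": 0, "dz": 5, "wx": 0, "wy": 0, "wz": 0, "hand": 0}, {"dx": 0, "dy": 0, "dz": 5, "wx": 0, "wy": 0, "wz": 0, "hand": 0}])

```text
time_s: 34.78
position: [0.4922, -0.3078, 0.0915]
eef_rot: [[0.174, 0.985, -0.001], [0.985, -0.174, 0.001], [0.001, -0.001, -1.0]]
ft_force: [-0.1, -0.5, 0.2]
grip_width: 0.0002
```

Call:
jog_arm(motion=[{"dx": 0, "dy": 0, "dz": 1, "wx": 0, "wy": 0, "wz": 0, "hand": 0}, {"dx": 0, "dy": 0, "dz": 2, "wx": 0, "wy": 0, "wz": 0, "hand": 0}, {"dx": 0, "dy": 0, "dz": 3, "wx": 0, "wy": 0, "wz": 0, "hand": 0}, {"dx": 0, "dy": 0, "dz": 3, "wx": 0, "wy": 0, "wz": 0, "hand": 0}])

```text
time_s: 35.28
position: [0.4923, -0.3079, 0.0909]
eef_rot: [[0.174, 0.985, -0.0], [0.985, -0.174, 0.002], [0.002, -0.001, -1.0]]
ft_force: [-5.7, 4.2, 19.6]
grip_width: 0.0001
```

```bash
python3 - <<'E'
from h import *
go()
n='scene';im,d=grab_frame(n); P=cloud(n,d); H,S,V=hsv(im)
a=np.radians(-10.2); 
q=P.reshape(-1,3)*1000; L=np.c_[(q[:,:2]-[516.5,-317])@np.array([[np.cos(a),-np.sin(a)],[np.sin(a),np.cos(a)]]),q[:,2]]; s=S.ravel()
for x0 in range(-55,70,15):
    m=(s<80)&(np.abs(L[:,0]-x0)<8)&(np.abs(L[:,1]+60)<20)&(L[:,2]>40); print(x0,m.sum(),np.median(L[m,2]).round(1) if m.any() else '',np.percentile(L[m,2],90).round(1) if m.any() else '')
E
```

```text
at [ 492.3 -307.9   90.9] yaw_y -10.05 F [-5.7  4.2 19.6] w 0.1 t 35.27
-55 3 387.1 389.4
-40 85 65.1 392.9
-25 145 362.5 402.7
-10 196 363.7 389.8
5 71 63.6 65.8
20 70 62.8 65.7
35 71 63.4 65.8
50 98 62.0 66.2
65 0
```

Lid is flat, pressed with 20 N. Next I retreat and do a final check.

Call:
jog_arm(motion=[{"dx": 0, "dy": 0, "dz": -30, "wx": 0, "wy": 0, "wz": 0, "hand": 0}, {"dx": 0, "dy": 0, "dz": -80, "wx": 0, "wy": 0, "wz": 0, "hand": 0}, {"dx": 0, "dy": 0, "dz": -140, "wx": 0, "wy": 0, "wz": 0, "hand": 0}, {"dx": 55, "dy": 0, "dz": -180, "wx": 0, "wy": 0, "wz": 0, "hand": 0}, {"dx": 110, "dy": 0, "dz": -180, "wx": 0, "wy": 0, "wz": 0, "hand": 0}, {"dx": 165, "dy": 0, "dz": -180, "wx": 0, "wy": 0, "wz": 0, "hand": 0}, {"dx": 220, "dy": 0, "dz": -180, "wx": 0, "wy": 0, "wz": 0, "hand": 0}, {"dx": 275, "dy": 0, "dz": -180, "wx": 0, "wy": 0, "wz": 0, "hand": 0}, {"dx": 300, "dy": 0, "dz": -180, "wx": 0, "wy": 0, "wz": 0, "hand": 0}, {"dx": 300, "dy": 0, "dz": -180, "wx": 0, "wy": 0, "wz": 0, "hand": 0}])

```text
time_s: 36.58
position: [0.5447, -0.0103, 0.2712]
eef_rot: [[0.169, 0.986, -0.001], [0.986, -0.169, 0.003], [0.003, -0.002, -1.0]]
ft_force: [0.1, -1.4, 0.1]
grip_width: -0.0001
```

```bash
python3 - <<'E'
from h import *
n='top';im,d=grab_frame(n); P=cloud(n,d); H,S,V=hsv(im)
print('cover',rect((H>105)&(H<125)&(S>130),P,.1,.2,(100,170,240,250)))
for sg in(1,-1):
    q=P[((H<8)|(H>172))&(S>120)&(P[...,1]>.23)&(P[...,1]<.33)&(P[...,2]>.09)&(P[...,2]<.15)]*1000; L=(q[:,:2]-[514.7,282.6])@np.array([.9878,-.1556])*sg; L=L[(L>20)&(L<40)]
    print('tab',len(L),L.max().round(1) if len(L) else '')
a=np.radians(-10.2); q=P.reshape(-1,3)*1000
L=np.c_[(q[:,:2]-[516.5,-311.5])@np.array([[np.cos(a),-np.sin(a)],[np.sin(a),np.cos(a)]]),q[:,2]]
m=(np.abs(L[:,0])<42)&(np.abs(L[:,1])<80)&(S.ravel()<80); print('lid',m.sum(),np.percentile(L[m,2],[5,50,95]).round(1),'slope',np.polyfit(L[m,0],L[m,2],1).round(4))
go()
s,_=grab_frame('scene'); save('fin',cv2.resize(np.vstack([im[40:280],s[100:340]]),(700,600)))
E
```

```text
cover (array([515.1, 282.1]), array([148.6,  39.3]), 81.1, 'zmed', np.float64(0.134), 848)
tab 38 32.6
tab 27 32.8
lid 1729 [63.3 67.2 71. ] slope [-1.30000e-03  6.71734e+01]
at [544.5 -12.6 271.3] yaw_y -9.96 F [-1.  -0.7 -0.5] w 0.3 t 36.62
```

View pics/fin.png

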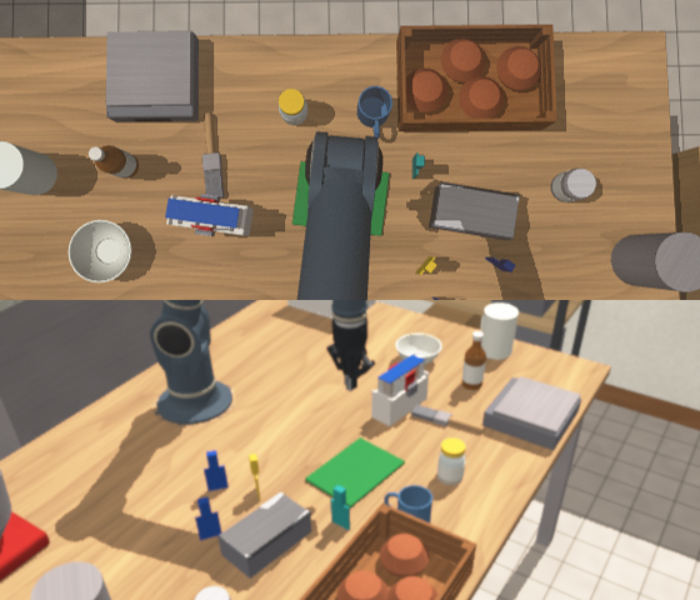

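The lid is flat, the cover is latched with both tabs out, the bystanders stand where they were, and the arm is clear.

```bash
python3 -c "
from station import hand_in
print(hand_in())"
```

```text
the job is handed in; nothing more can be done
None
```

The job is done and handed in at about 37 s of robot time; no verdict was reported.

**What I did**
- I squeezed the tabs, lifted the cover off and stood it on the board.
- Only the brown and orange scrapers were in the rack. They went into slots 0 and 3, the two end slots of the block.
- I put the cover back with its tabs held in and let go at the bottom. Then I folded the rack lid down and pressed it with about 20 N.

**Last checks**
- **Scrapers:** after release, both handle tops measured about 0.123 m (fully home is 0.125 m). The cover hid them from the final picture.
- **Cover:** centred within about 1 mm of the block's measured centre. Its top was at the same height as when it started latched, and its yaw (81.1°) was in line with the block. The tabs' outer faces were about 32.7 mm from the centre line on each side, so both are sprung out.
- **Lid:** flat, with a measured slope of about 0.001.
- **Bystanders:** by eye in the last picture, they look unmoved. The arm ended clear of everything.

**What disagreed or went wrong**
- The scene camera read about 6–9 mm low in y compared with the top camera and the arm, so I trusted the top camera.
- The very first move call was refused. I resent it with every field and the grip force filled in, and it ran.
- The first lid push caught the lid's edge on the finger linkage (about 18 N upward). I backed off, raised the tool and finished the push.

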